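# Free the slab roller's stuck carriage, run it home and lock it with its bar

### The job

The carriage of the little slab roller has stuck on its rails with dried clay: push it away from the robot until it breaks free and run it fully home against the stop hidden at the far end of the rails, without letting it slam. Then take the locking bar out of the wooden tool caddy and lock the carriage with it: thread the bar from outside the board through the outer lug, the carriage's tongue and the inner lug, right in until its wooden grip is up against the outer lug, and leave it there. Leave the other things on the table where they are.

Things in the scene. Friction and masses are not known exactly. Their poses are not given: they have to be found in the camera images.
- roller_base: the fixed slab roller: plywood board 420 x 280 mm, two aluminium rails along its x, which points away from the robot; z up. Origin on the table under the middle, 10 mm nearer the robot than the board's centre. At the far end of its right (-y) side stands a fork of two steel lugs, outer and inner, 40 mm wide, 10 mm thick, tops 78 mm above the table, each with an 18 mm hole on one line along y, 58 mm above the table.
- carriage (a joint): travel of the roller carriage along the rails, in m, towards the base's +x. It starts at 0 to 0.03; the stop is hidden inside the rails, at 0.14. Dried clay holds it: about 12 N up to about 0.045, then it breaks free and slides with about 2 N; it stays where it is left. Home at the stop, the tongue stands in the fork and all three holes line up.
- push_bar (a point): middle of the carriage's round wooden push bar, 19 mm thick, 180 mm long, level, along the base's y, 128 mm above the table; free from above and behind. Axes as the base's.
- tongue_hole (a point): centre of the 18 mm hole in the carriage's tongue (plate 10 mm thick, 34 mm high), which slides in between the two lugs.
- lock_mouth (a point): centre of the hole in the outer lug, at the lug's outer (-y) face, 58 mm above the table; slightly bell-mouthed. The bar goes in here along the base's +y. The tongue's hole (when home) lies 32 to 42 mm further in, the inner lug's 64 to 74 mm. Nothing stands on the table within 60 mm of this line on the outside.
- lock_inner (a point): centre of the hole in the inner lug (mid-thickness), 69 mm further along the base's +y than lock_mouth.
- caddy: fixed low wooden tool caddy, 62 mm high, 172 mm along its y, reaching from x = -50 to +44 mm about its origin (on the table). The locking bar's flat grip lies sunk in a narrow compartment (55 mm wide) on its +y side, 20 mm below the rim, with no room for fingers round it; the bar's shaft sticks out through a notch in the front (-x) wall. Two trimming tools stick out likewise, the nearer 75 mm to the -y side of the bar.
- bar_shaft (a point): the loose locking bar (0.15 kg, 170 mm long): middle of its round steel shaft, 14 mm thick, 110 mm long, the last 15 mm tapered to a 5 mm nose. Own x points to the nose, z up at the start. It balances about 35 mm in front of the grip. In the caddy the shaft's centre line is 34 mm above the table, and the front 97 mm or so is outside the wall.
- bar_grip (a point): middle of the locking bar's flat wooden grip, 60 mm long, 44 mm wide (bar's y), 16 mm thick (bar's z); 85 mm behind bar_shaft. Its front shoulder is 30 mm ahead of this point. Laid on the table the bar lies level on its grip, centre line 8 mm up. A bare table area of about 180 x 220 mm lies between the caddy and the roller, nearer the robot than the fork.
- bar_tip (a point): end of the locking bar's nose, 55 mm ahead of bar_shaft. With the bar fully in, it is 110 mm past lock_mouth along the base's +y.
- ring_a: bystander: dark steel trimming ring, 64 mm across, 22 mm high, near the robot. Leave it.
- ring_b: bystander: dark steel trimming ring, 54 mm across, 24 mm high, near the robot. Leave it.
- jar: bystander: small brown clay jar, 74 mm across, 88 mm high, beyond the fork. Leave it.
- paddle: bystander: wooden beating paddle, 250 mm long, lying to the right of the caddy. Leave it.
- sprayer: bystander: clear spray bottle with a black trigger head, 76 mm across, 181 mm high, on the right. Leave it.

How it is judged:
On the way, in this order (a step that is already met when the one before it is completed fails the run):
1. the carriage is home against its stop and still (value of joint carriage above 0.1355 m and velocity of joint carriage between -0.02 and 0.02 m/s), for 0.2 s.
2. the bar's nose is through the outer lug and into the tongue (y of bar_tip in the frame of lock_inner above -0.03 m and x of bar_tip in the frame of lock_inner between -0.01 and 0.01 m and z of bar_tip in the frame of lock_inner between -0.01 and 0.01 m).
At the end, for the whole second after the job is handed in: The carriage is at its stop (within 4.5 mm) and at rest; the bar lies through all three holes, its nose at least 34 mm past the middle of the inner lug (grip within 7 mm of the outer lug), within 8 mm sideways and up or down and 0.1 rad of the holes' line (value of joint carriage above 0.1355 m and y of bar_tip in the frame of lock_inner above 0.034 m and x of bar_tip in the frame of lock_inner between -0.008 and 0.008 m and z of bar_tip in the frame of lock_inner between -0.008 and 0.008 m and angle between the x axis of bar_tip and the y axis of roller_base, either way round below 0.1 rad and velocity of joint carriage between -0.01 and 0.01 m/s); the robot touches nothing.
It fails at once if the carriage is let slam (faster than 0.4 m/s) (velocity of joint carriage above 0.4 m/s).
It fails at once if another thing on the table is shifted by more than 30 mm (distance of any of ring_a, ring_b, jar, paddle, sprayer from where it was at the start of the episode above 0.03 m).
It also fails if it takes over 67 s, if anything falls off the work surface, if the arm or the gripper's body presses on something with over 40 N, if the wrist force passes 120 N, or if a joint passes its speed limit or range.

### The arm

A 6-joint arm with a two-finger parallel gripper is mounted at the origin on the work surface. World frame = base frame: x ahead of the robot, y to its left, z up, the work surface at z = 0. Lengths are in m, angles in rad, forces in N, time in s.
With the tool pointing down it reaches from about 0.35 to 0.775 m from the base axis. Payload 7.3 kg.
Tool frame: the origin (TCP) lies on the front face of the gripper's body, between the roots of the fingers; the fingertips stand 66 mm ahead of it and the grasp point (between the pads) lies 47 mm ahead of it; z points along the fingers, y is the direction in which the jaws open and shut (so a half turn about z gives the same grasp; the last joint's range is limited). The gripper opens to 92 mm and grips with 3 to 60 N. Pads are 19 mm wide; open, the fingers measure 130 mm over their backs; the gripper's body (75 mm by 190 mm) begins 47 mm behind the grasp point.
Start: joints at [-0.146, 0.342, 1.524, -0, 1.275, -0.146], TCP at [0.525, 0, 0.292] pointing down, gripper open.
Joint ranges: [-2.53, 2.53], [-0.77, 2.02], [0.04, 2.7], [-1, 4.14], [0.28, 2.66], [-3.11, 3.11]. Speed limits (rad/s): [2.57, 2.57, 3.14, 3.14, 3.14, 3.14].

### API

Orientations are given as [roll, pitch, yaw] about the fixed x, y, z axes, in that order (R = Rz(yaw) Ry(pitch) Rx(roll)).
In Python, from cell import observe, read_camera, hand_in, search_frame, tip_of gives the robot as it stands. The module is installed in compiled form; this text tells all that it offers.
- The arm moves only by the tool apply_moves, never from a script. Its argument "motion" is a list of rows, each an object with "offset": the shift along the tool's x, y, z in mm, a list of three; "rotation": the turn, a rotation vector about the tool's x, y, z in rad, a list of three. In form: [{"offset": [x, y, z], "rotation": [rx, ry, rz]}, ...]. A call has 1 to 12 rows; each row shifts and turns the pose as measured when the row begins, along the tool's axes as they then stand; what a row does not reach is not made up. A row lasts 1/12 s, in which the tool goes at most 41.7 mm and 7.16 degrees, less where a joint would pass 70% of its speed; a pose out of reach is approached as far as the arm can. A call with a gripper value outside its range is refused whole. "grip" is the closure, from 0 (fully open) to 1 (shut), set as the call begins (left out, the last holds). The fingers move at their own pace and stop on an object; "grip_force" is the grip in N (left out, the last holds). Time passes only in rows, so rows that do not move let the fingers close. It gives the time, the measured TCP pose, the force and the opening at its end, in the units of the state.
- observe(): the state, without advancing time (a new reading comes with each control period).
- read_camera(name): name is "scene" or "side" or "wrist"; returns a dict with "img" (480x640x3 uint8, red, green, blue), "camera_matrix" (3x3 intrinsics, pixels), "R" (3x3) and "t" (3): a world point X has camera coordinates R X + t; the wrist camera has in their place "tool_from_camera" (4x4, takes a point from camera to tool coordinates, whose origin is the TCP and whose axes are the flange's). Camera axes: x right, y down, z forward; pixel columns grow to the right and rows downward; lengths in m; the calibration is good to about 2 mm. The wrist camera is an equidistant fisheye: a pixel r from the principal point sees the ray r / f radians off the axis. A picture is of the moment at which its call begins: read the wrist's pose just before it. There is no depth.
- hand_in(): hands the job in, once; it reports no verdict.
Trained networks look in a picture, given as the dict that the camera call returned (one of the last four; its "shot" number tells which), for a name from the list of things; names that differ only in an ending like _2 or _b are one class to them, and where a whole thing is asked for, a point or a joint stands for the part that bears it (a point fixed in the world has none). Each returns a list of dicts, best first, with "score" (0 to 1); they miss things now and then, are a little off and sometimes report something else, mostly with a low value. They report only what shows in the picture. A call takes as long as a camera call.
- search_frame(query, picture): "location" ([x, y, z] in m, in world coordinates, good to about 4 mm: the middle of the surface that is visible of it).
- tip_of(query, picture): "location" ([x, y, z] in m, in world coordinates, good to about 4 mm: a listed point, or the origin of a listed thing).
The state is a dict: "time": time; "qpos": joint angles; "qvel": joint speeds; "joint_efforts": joint torques, N m; "tool_pos": TCP position; "tool_rot": TCP orientation; "contact_force": force on the tool from outside, world axes, zero at the start; "torque": the same for the moment, N m; "opening": finger opening in m.
Only numpy, scipy, OpenCV 4.12 (cv2) and the standard library are available. Lean on these libraries where they do the work, as an engineer would, in place of code of your own. Each camera call takes 0.05 s, during which the arm holds its last target.

## Working session

There is one attempt and no reset: what is moved stays moved. The work goes in short steps, Python scripts to look and compute and a tool call to move; the robot and the scene stay as the last step left them, time stands still between calls to the robot, and variables do not carry over. Pictures are saved under pics/ and viewed, and the job is handed in when it is done.

Besides the shell and the picture viewer there is one more tool, called as name(argument=value, ...), one argument or row to a line, values as JSON. apply_moves: Moves the arm, as the interface text tells. Its arguments: {"type":"object","properties":{"motion":{"type":"array"},"grip":{"type":"number"},"grip_force":{"type":"number"}},"required":["motion"]}

```bash
mkdir -p pics
cat > h.py <<'E'
import numpy as np, cv2
from cell import observe, read_camera, hand_in, search_frame, tip_of
from scipy.spatial.transform import Rotation as Ro
def save(p,n): cv2.imwrite('pics/'+n+'.png',p['img'][:,:,::-1])
def proj(p,X): c=p['R']@np.array(X)+p['t']; u=p['camera_matrix']@c; return u[:2]/u[2]
E
python3 - <<'E'
from h import *
o=observe();print(o)
for n in ['scene','side']:
    p=read_camera(n);save(p,n+'0');print(n,p['R'],p['t'])
    for q in ['roller_base','push_bar','carriage','tongue_hole','lock_mouth','lock_inner','caddy','bar_shaft','bar_grip','bar_tip','jar','ring_a','paddle','sprayer']:
        try: print(q,[(np.round(d['location'],4).tolist(),round(d['score'],2)) for d in tip_of(q,p)[:2]])
        except Exception as e: print(q,e)
E
```

```text
{'time': 0.0, 'qpos': array([-1.46010428e-01,  3.42733902e-01,  1.52504915e+00, -3.34054653e-05,
        1.27539318e+00, -1.45970730e-01]), 'qvel': array([-0.0013902 ,  0.00078721, -0.00091529, -0.00038283, -0.0002184 ,
        0.00074705]), 'joint_efforts': array([ 7.61924657e-04, -4.31245601e+01, -2.44219762e+01,  7.17750052e-02,
        5.59406646e-02, -1.04314388e-04]), 'tool_pos': array([5.24680577e-01, 5.55984138e-05, 2.91527867e-01]), 'tool_rot': array([-3.14002127e+00, -1.98733340e-04,  1.57076622e+00]), 'contact_force': array([ 0.09043592, -0.08084093,  0.02886293]), 'torque': array([ 0.0260239 , -0.05374862,  0.00546126]), 'opening': 0.09197796915086753}
scene [[-0.74601829  0.66572443 -0.01636133]
 [ 0.54295304  0.59384666 -0.59375765]
 [-0.38556285 -0.4518375  -0.80447757]] [ 0.55655843 -0.17196222  1.45355835]
roller_base [([0.5075, 0.2064, -0.0001], 0.85), ([0.6313, 0.1331, 0.0556], 0.21)]
push_bar [([0.4037, 0.2104, 0.1339], 0.73)]
carriage it knows: bar_grip, bar_shaft, bar_tip, caddy, jar, lock_inner, lock_mouth, paddle, push_bar, ring, roller_base, sprayer, tongue_h
[... 910 characters left out ...]
0.25)]
carriage it knows: bar_grip, bar_shaft, bar_tip, caddy, jar, lock_inner, lock_mouth, paddle, push_bar, ring, roller_base, sprayer, tongue_hole
tongue_hole [([0.4995, 0.1057, 0.0593], 0.75), ([0.5098, 0.205, 0.0009], 0.6)]
lock_mouth [([0.6251, 0.0655, 0.061], 0.8)]
lock_inner [([0.6243, 0.1363, 0.0598], 0.94)]
caddy [([0.6028, -0.2916, 0.0001], 0.73)]
bar_shaft [([0.5126, -0.2435, 0.0201], 0.74)]
bar_grip []
bar_tip [([0.458, -0.2426, 0.0016], 0.56), ([0.5955, -0.2363, 0.047], 0.53)]
jar [([0.7982, -0.0437, 0.0018], 0.9)]
ring_a [([0.3787, -0.2152, 0.0013], 0.62)]
paddle [([0.5799, -0.4804, -0.0049], 0.6)]
sprayer [([0.3725, -0.4987, 0.0015], 0.89), ([0.5781, -0.4831, -0.0028], 0.44)]
```

View pics/scene0.png

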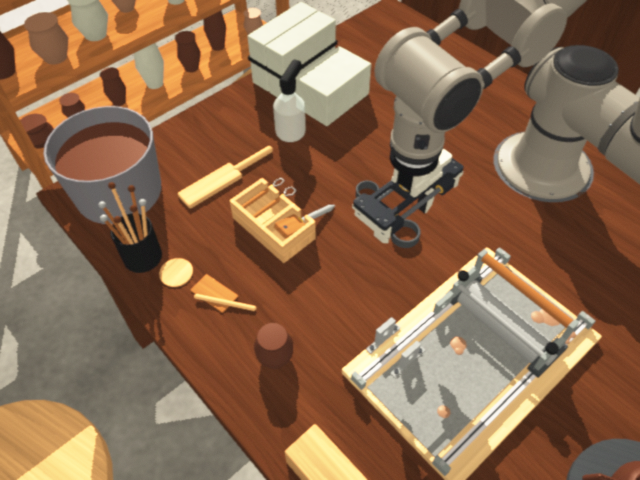

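View pics/side0.png

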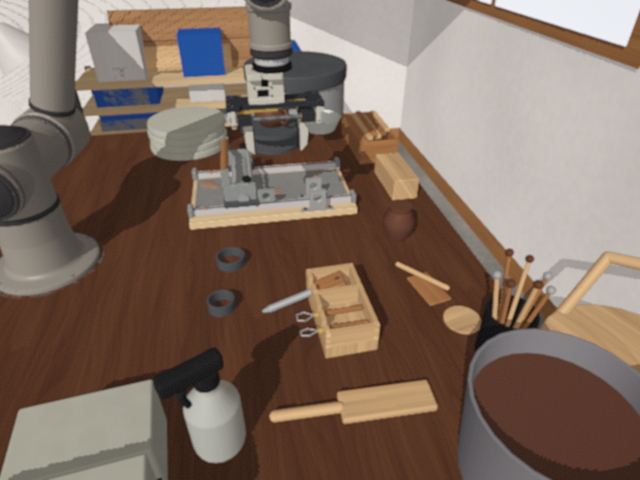

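```bash
cat >> h.py <<'E'
def wpose():
    o=observe(); T=np.eye(4); T[:3,:3]=Ro.from_euler('xyz',o['tool_rot']).as_matrix(); T[:3,3]=o['tool_pos']; return T
def look(n,qs,cam='wrist'):
    T=wpose(); p=read_camera(cam); save(p,n)
    for q in qs:
        try: print(q,[(np.round(d['location'],4).tolist(),round(d['score'],2)) for d in tip_of(q,p)[:2]])
        except Exception as e: print(q,e)
    return T,p
E
python3 - <<'E'
from h import *
T,p=look('w0',['roller_base','push_bar','tongue_hole','lock_mouth','lock_inner','bar_shaft','bar_grip','bar_tip'])
print(p['tool_from_camera'],p['camera_matrix'])
E
```

```text
roller_base [([0.5069, 0.2076, 0.0017], 0.65), ([0.4005, -0.0766, 0.0012], 0.57)]
push_bar []
tongue_hole [([0.5021, 0.109, 0.0578], 0.86)]
lock_mouth [([0.6271, 0.0699, 0.0552], 0.86), ([0.8023, -0.0497, 0.0055], 0.64)]
lock_inner [([0.6249, 0.1377, 0.0607], 0.78)]
bar_shaft []
bar_grip []
bar_tip []
[[-9.29769060e-04 -9.68814146e-01 -2.47786774e-01  6.75213842e-02]
 [ 9.99999558e-01 -9.36074224e-04 -9.23644882e-05 -9.37216695e-04]
 [-1.42462790e-04 -2.47786750e-01  9.68814588e-01 -9.26185616e-02]
 [ 0.00000000e+00  0.00000000e+00  0.00000000e+00  1.00000000e+00]] [[371.64829954   0.         316.30863211]
 [  0.         371.64829954 244.76619266]
 [  0.           0.           1.        ]]
```

View pics/w0.png

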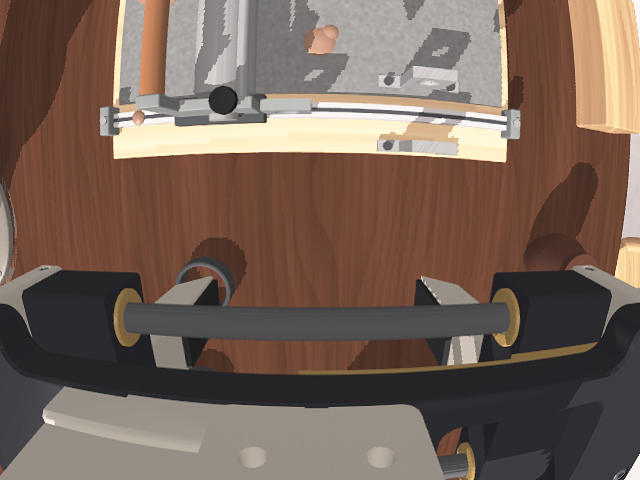

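apply_moves(
  motion=[
    {"offset": [26, -20, 5], "rotation": [0, 0, 0]},
    {"offset": [26, -20, 5], "rotation": [0, 0, 0]},
    {"offset": [26, -20, 5], "rotation": [0, 0, 0]},
    {"offset": [26, -20, 5], "rotation": [0, 0, 0]},
    {"offset": [26, -20, 5], "rotation": [0, 0, 0]},
    {"offset": [26, -20, 5], "rotation": [0, 0, 0]},
    {"offset": [26, -20, 5], "rotation": [0, 0, 0]},
    {"offset": [26, -20, 5], "rotation": [0, 0, 0]},
    {"offset": [0, 0, 0], "rotation": [0, 0, 0]},
  ],
  grip=1,
)

```text
time: 2.6
tool_pos: [0.3599, 0.2139, 0.2497]
tool_rot: [3.137, 0.0, 1.564]
contact_force: [-0.2, -1.0, -0.8]
opening: 0.0364
```

Run:
```python
from h import *
T,p=look('w1',['roller_base','push_bar','tongue_hole','lock_mouth','lock_inner'])
print(T)
T,p=look('s1',['push_bar'],'side')
T,p=look('sc1',['push_bar','roller_base'],'scene')
```

```text
roller_base [([0.508, 0.21, 0.0012], 0.76)]
push_bar [([0.4022, 0.2102, 0.1289], 0.83)]
tongue_hole [([0.4015, 0.2098, 0.1305], 0.41)]
lock_mouth [([0.6279, 0.0712, 0.0532], 0.81)]
lock_inner []
[[ 7.27020548e-03  9.99964902e-01  4.16393396e-03  3.59883661e-01]
 [ 9.99973529e-01 -7.26892228e-03 -3.23222552e-04  2.13929258e-01]
 [-2.92943896e-04  4.16617363e-03 -9.99991279e-01  2.49749854e-01]
 [ 0.00000000e+00  0.00000000e+00  0.00000000e+00  1.00000000e+00]]
push_bar [([0.4049, 0.2047, 0.1268], 0.8), ([0.5777, -0.4801, -0.0035], 0.3)]
push_bar [([0.4084, 0.2109, 0.128], 0.61)]
roller_base [([0.5066, 0.2052, -0.0002], 0.66)]
```

View pics/w1.png

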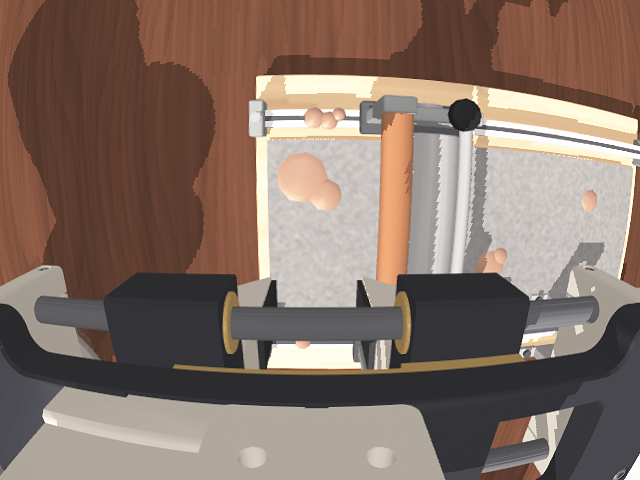

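View pics/sc1.png

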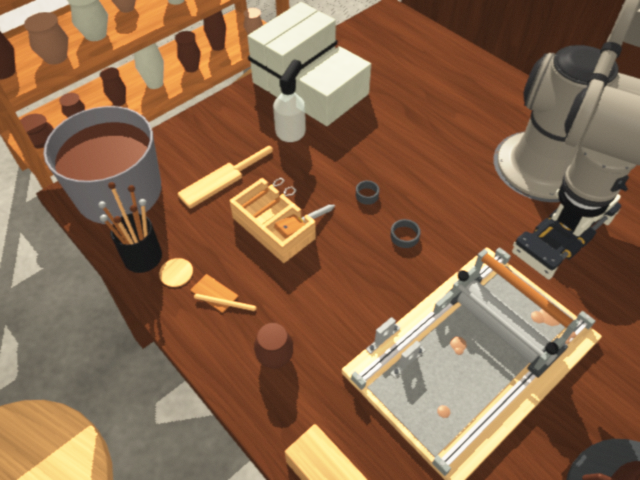

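apply_moves(
  motion=[
    {"offset": [-6, 0, 0], "rotation": [0, 0, 0]},
    {"offset": [0, 0, 0], "rotation": [0, 0, 0]},
    {"offset": [0, 0, 0], "rotation": [0, 0, 0]},
    {"offset": [0, 0, 0], "rotation": [0, 0, 0]},
    {"offset": [0, 0, 0], "rotation": [0, 0, 0]},
    {"offset": [0, 0, 20], "rotation": [0, 0, 0]},
    {"offset": [0, 0, 20], "rotation": [0, 0, 0]},
    {"offset": [0, 0, 20], "rotation": [0, 0, 0]},
    {"offset": [0, 0, 8], "rotation": [0, 0, 0]},
    {"offset": [0, 0, 0], "rotation": [0, 0, 0]},
  ],
  grip=1,
)

```text
time: 3.98
tool_pos: [0.3662, 0.2037, 0.1814]
tool_rot: [3.129, -0.001, 1.557]
contact_force: [-0.6, 1.0, -0.6]
opening: 0.0006
```

apply_moves(
  motion=[
    {"offset": [0, 4, 0], "rotation": [0, 0.012, -0.014]},
    {"offset": [0, 6, 0], "rotation": [0, 0, 0]},
    {"offset": [0, 6, 0], "rotation": [0, 0, 0]},
    {"offset": [0, 6, 0], "rotation": [0, 0, 0]},
    {"offset": [0, 6, 0], "rotation": [0, 0, 0]},
    {"offset": [0, 6, 0], "rotation": [0, 0, 0]},
    {"offset": [0, 6, 0], "rotation": [0, 0, 0]},
    {"offset": [0, 6, 0], "rotation": [0, 0, 0]},
  ],
)

```text
time: 4.65
tool_pos: [0.3961, 0.2039, 0.1822]
tool_rot: [-3.106, -0.008, 1.569]
contact_force: [-15.3, 0.4, 12.5]
opening: 0.0003
```

apply_moves(
  motion=[
    {"offset": [0, 5, 0], "rotation": [0, -0.02, 0]},
    {"offset": [0, 6, 0], "rotation": [0, -0.01, 0]},
    {"offset": [0, 6, 0], "rotation": [0, 0, 0]},
    {"offset": [0, 6, 0], "rotation": [0, 0, 0]},
  ],
)

```text
time: 4.98
tool_pos: [0.4067, 0.2052, 0.1825]
tool_rot: [-3.072, 0.025, 1.569]
contact_force: [-15.9, -0.2, 12.1]
opening: 0.0009
```

apply_moves(
  motion=[
    {"offset": [0, 4, 0], "rotation": [-0.04, 0.012, 0]},
    {"offset": [0, 5, 0], "rotation": [-0.04, 0.01, 0]},
    {"offset": [0, 5, 0], "rotation": [-0.03, 0, 0]},
    {"offset": [0, 5, 0], "rotation": [-0.02, 0, 0]},
  ],
)

```text
time: 5.32
tool_pos: [0.4208, 0.2042, 0.1823]
tool_rot: [3.094, 0.008, 1.567]
contact_force: [-2.8, 0.0, -1.0]
opening: 0.0004
```

apply_moves(
  motion=[
    {"offset": [0, 5, 0], "rotation": [0.03, 0, 0]},
    {"offset": [0, 7, 0], "rotation": [0, 0, 0]},
    {"offset": [0, 7, 0], "rotation": [0, 0, 0]},
    {"offset": [0, 7, 0], "rotation": [0, 0, 0]},
    {"offset": [0, 7, 0], "rotation": [0, 0, 0]},
    {"offset": [0, 7, 0], "rotation": [0, 0, 0]},
    {"offset": [0, 7, 0], "rotation": [0, 0, 0]},
    {"offset": [0, 7, 0], "rotation": [0, 0, 0]},
    {"offset": [0, 7, 0], "rotation": [0, 0, 0]},
    {"offset": [0, 6, 0], "rotation": [0, 0, 0]},
  ],
)

```text
time: 6.15
tool_pos: [0.4944, 0.2038, 0.1844]
tool_rot: [3.123, 0.01, 1.566]
contact_force: [-1.8, -0.5, -0.4]
opening: 0.0005
```

apply_moves(
  motion=[
    {"offset": [0, 4, 0], "rotation": [0, 0, 0]},
    {"offset": [0, 4, 0], "rotation": [0, 0, 0]},
    {"offset": [0, 4, 0], "rotation": [0, 0, 0]},
  ],
)

```text
time: 6.4
tool_pos: [0.5067, 0.2036, 0.1841]
tool_rot: [3.128, 0.01, 1.565]
contact_force: [-20.7, 0.8, 10.4]
opening: 0.0003
```

apply_moves(
  motion=[
    {"offset": [0, 1, 0], "rotation": [0, 0, 0]},
    {"offset": [0, 0, 0], "rotation": [0, 0, 0]},
    {"offset": [0, 0, 0], "rotation": [0, 0, 0]},
  ],
)

```text
time: 6.65
tool_pos: [0.5064, 0.2037, 0.1846]
tool_rot: [3.133, 0.01, 1.566]
contact_force: [-2.7, -0.6, -0.9]
opening: 0.0003
```

Run:
```python
from h import *
T,p=look('sd2',['push_bar','tongue_hole','lock_mouth','lock_inner'],'side')
cv2.imwrite('pics/sd2c.png',cv2.resize(p['img'][140:240,170:370,::-1],None,fx=4,fy=4,interpolation=2))
T,p=look('sc2',['push_bar','tongue_hole','lock_mouth','lock_inner'],'scene')
cv2.imwrite('pics/sc2c.png',cv2.resize(p['img'][250:400,340:540,::-1],None,fx=4,fy=4,interpolation=2))
```

```text
push_bar [([0.5316, 0.2025, 0.1284], 0.56)]
tongue_hole [([0.6246, 0.105, 0.0605], 0.81), ([0.3772, -0.2146, -0.0012], 0.27)]
lock_mouth [([0.6253, 0.0664, 0.0607], 0.71)]
lock_inner [([0.6255, 0.1395, 0.0614], 0.88)]
push_bar [([0.5321, 0.2087, 0.1337], 0.69)]
tongue_hole [([0.6216, 0.1098, 0.0571], 0.77)]
lock_mouth [([0.6284, 0.0649, 0.0591], 0.77)]
lock_inner [([0.6272, 0.1323, 0.0545], 0.81)]
```

View pics/sd2c.png

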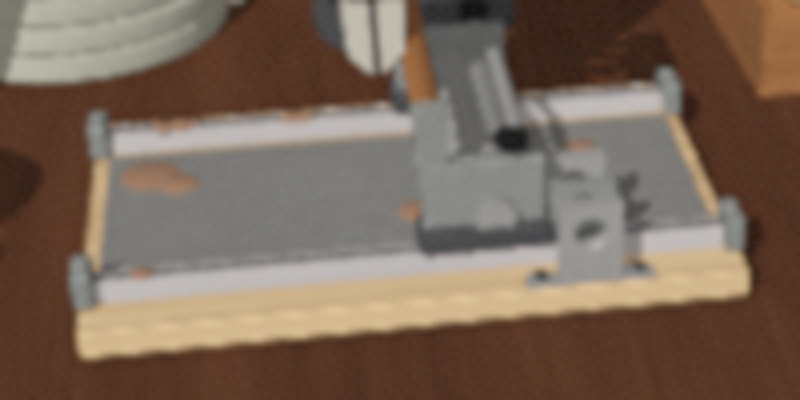

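View pics/sc2c.png

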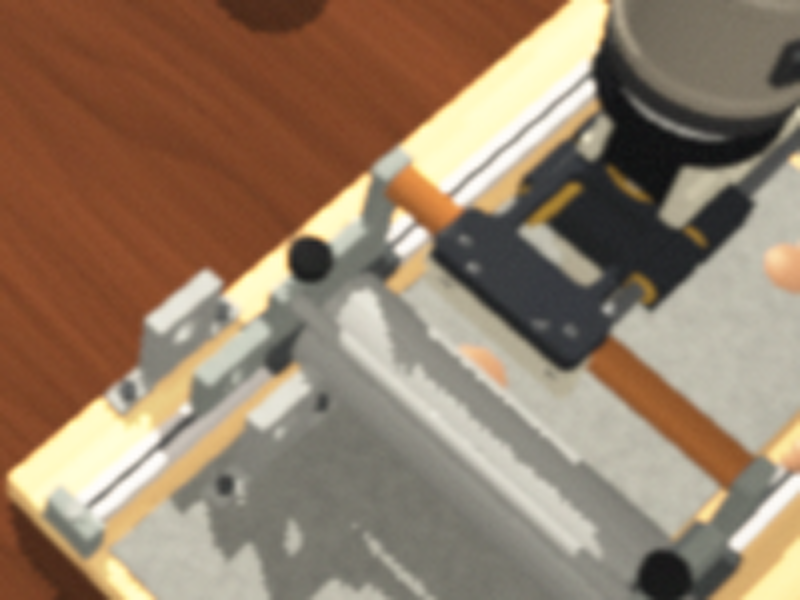

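apply_moves(
  motion=[
    {"offset": [0, 3, 0], "rotation": [0, 0, 0]},
    {"offset": [0, 3, 0], "rotation": [0, 0, 0]},
  ],
)

```text
time: 7.32
tool_pos: [0.5077, 0.2037, 0.1843]
tool_rot: [-3.138, 0.012, 1.566]
contact_force: [-16.3, -0.7, 13.5]
opening: 0.0007
```

apply_moves(
  motion=[
    {"offset": [0, -12, 0], "rotation": [0, 0, 0]},
    {"offset": [0, -15, 0], "rotation": [0, 0, 0]},
    {"offset": [0, 0, -25], "rotation": [0, 0, 0]},
    {"offset": [0, 0, -35], "rotation": [0, 0, 0]},
    {"offset": [0, 0, -35], "rotation": [0, 0, 0]},
    {"offset": [-20, 0, -5], "rotation": [0, 0, 0]},
    {"offset": [-36, 2, 0], "rotation": [0, 0, 0]},
    {"offset": [-36, 2, 0], "rotation": [0, 0, 0]},
    {"offset": [-36, 2, 0], "rotation": [0, 0, 0]},
    {"offset": [-36, 2, 0], "rotation": [0, 0, 0]},
    {"offset": [-36, 2, 0], "rotation": [0, 0, 0]},
    {"offset": [-36, 2, 0], "rotation": [0, 0, 0]},
  ],
  grip=0.46,
)

```text
time: 8.32
tool_pos: [0.4984, -0.0336, 0.2955]
tool_rot: [3.121, 0.01, 1.578]
contact_force: [0.4, 0.6, -0.0]
opening: 0.0494
```

Run:
```python
from h import *
print(observe()['qpos'])
T,p=look('w3',['roller_base','push_bar','tongue_hole','lock_mouth','lock_inner'])
print(T)
```

```text
[-0.21827696  0.28290674  1.60054914 -0.00537547  1.23564911 -0.22400942]
roller_base []
push_bar []
tongue_hole [([0.6249, 0.1095, 0.0606], 0.61)]
lock_mouth [([0.6297, 0.07, 0.0511], 0.9)]
lock_inner []
[[-0.00733924  0.99975553  0.02085705  0.49842673]
 [ 0.99992325  0.00754547 -0.00982606 -0.03361297]
 [-0.00998104  0.02078334 -0.99973418  0.2954568 ]
 [ 0.          0.          0.          1.        ]]
```

View pics/w3.png

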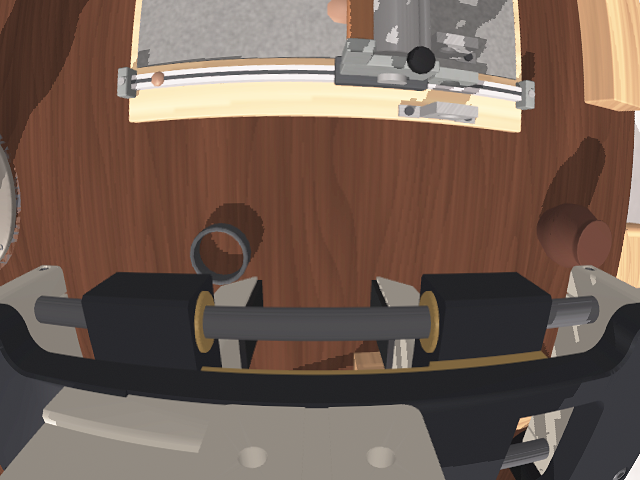

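```bash
cat >> h.py <<'E'
def wray(T,p,uv):
    K=p['camera_matrix'];d=np.array([(uv[0]-K[0,2]),(uv[1]-K[1,2])]);r=np.hypot(*d);th=r/K[0,0]
    v=np.array([np.sin(th)*d[0]/r,np.sin(th)*d[1]/r,np.cos(th)])
    M=T@p['tool_from_camera']; return M[:3,3],M[:3,:3]@v
def wpix(T,p,X):
    M=np.linalg.inv(T@p['tool_from_camera']);c=M[:3,:3]@np.array(X)+M[:3,3];th=np.arctan2(np.hypot(c[0],c[1]),c[2])
    K=p['camera_matrix'];u=c[:2]/np.hypot(c[0],c[1])*th*K[0,0];return u+K[:2,2]
def onz(T,p,uv,z):
    o,v=wray(T,p,uv);return o+v*(z-o[2])/v[2]
E
python3 - <<'E'
from h import *
p={'camera_matrix':np.array([[371.648,0,316.3086],[0,371.648,244.766],[0,0,1]]),'tool_from_camera':np.array([[-9.29769060e-04,-9.68814146e-01,-2.47786774e-01,6.75213842e-02],[9.99999558e-01,-9.36074224e-04,-9.23644882e-05,-9.37216695e-04],[-1.42462790e-04,-2.47786750e-01,9.68814588e-01,-9.26185616e-02],[0,0,0,1]])}
def mk(pos,rot):
    T=np.eye(4);T[:3,:3]=Ro.from_euler('xyz',rot).as_matrix();T[:3,3]=pos;return T
T0=mk([5.24680577e-01,5.55984138e-05,2.91527867e-01],[-3.14002127,-1.987e-4,1.57076622])
T3=mk([0.49842673,-0.03361297,0.2954568],[3.1208,0.00998,1.57814])
for T,im,cs in ((T0,'w0',[(113,158),(505,161)]),(T3,'w3',[(130,121),(520,131)])):
    for z in (0,0.02):
        a,b=[onz(T,p,c,z) for c in cs];print(im,z,a,b,np.arctan2((b-a)[1],(b-a)[0]))
    # overlay predicted holes
    img=cv2.imread('pics/'+im+'.png');
    c=cv2.resize(img[40:180,300:560],None,fx=3,fy=3,interpolation=2);cv2.imwrite('pics/'+im+'c.png',c)
print(wpix(T0,p,[.627,.067,.058]),wpix(T3,p,[.627,.067,.058]))
E
```

```text
w0 0 [0.29211385 0.07137703 0.        ] [0.73451349 0.06601899 0.        ] -0.012110732696785174
w0 0.02 [0.30418051 0.07117824 0.02      ] [0.72354817 0.06609914 0.02      ] -0.01211073269678519
w3 0 [0.29689337 0.07303316 0.        ] [0.7381156  0.06777716 0.        ] -0.011911788127224926
w3 0.02 [0.30712517 0.07105942 0.02      ] [0.72556626 0.06607481 0.02      ] -0.011911788127224909
[431.79137909 155.26336843] [452.52557355 118.86078496]
```

View pics/w0c.png

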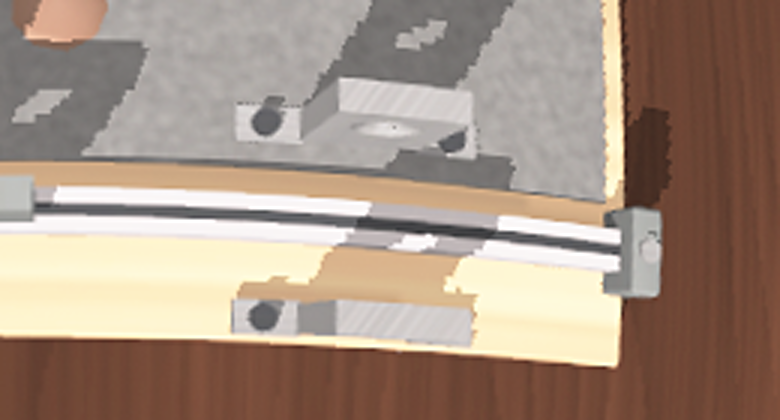

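View pics/w3c.png

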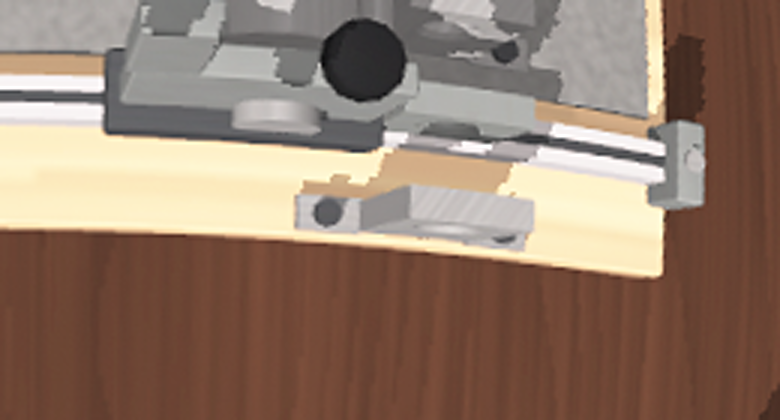

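```bash
cat > mk.py <<'E'
from h import *
P={'camera_matrix':np.array([[371.648,0,316.3086],[0,371.648,244.766],[0,0,1]]),'tool_from_camera':np.array([[-9.29769060e-04,-9.68814146e-01,-2.47786774e-01,6.75213842e-02],[9.99999558e-01,-9.36074224e-04,-9.23644882e-05,-9.37216695e-04],[-1.42462790e-04,-2.47786750e-01,9.68814588e-01,-9.26185616e-02],[0,0,0,1]])}
def mk(pos,rot):
    T=np.eye(4);T[:3,:3]=Ro.from_euler('xyz',rot).as_matrix();T[:3,3]=pos;return T
T0=mk([5.24680577e-01,5.55984138e-05,2.91527867e-01],[-3.14002127,-1.987e-4,1.57076622])
T3=mk([0.49842673,-0.03361297,0.2954568],[3.1208,0.00998,1.57814])
E
python3 - <<'E'
from mk import *
for T,cs in ((T0,[(337,302),(472,308),(472,342),(337,333)]),(T3,[(410,185),(533,200),(533,235),(400,215)])):
    for c in cs: print(np.round(onz(T,P,(300+c[0]/3,40+c[1]/3),0.078),4))
print('inner')
for c in [(340,78),(472,92),(472,125),(335,110)]: print(np.round(onz(T0,P,(300+c[0]/3,40+c[1]/3),0.078),4))
E
```

```text
[0.6033 0.0786 0.078 ]
[0.6438 0.0792 0.078 ]
[0.6441 0.0694 0.078 ]
[0.6034 0.0699 0.078 ]
[0.604  0.0789 0.078 ]
[0.6434 0.0784 0.078 ]
[0.6436 0.0679 0.078 ]
[0.601  0.0698 0.078 ]
inner
[0.6043 0.1429 0.078 ]
[0.6439 0.1426 0.078 ]
[0.6437 0.1327 0.078 ]
[0.6027 0.1333 0.078 ]
```

apply_moves(
  motion=[
    {"offset": [-35, 1, 0], "rotation": [0.02, 0, -0.1]},
    {"offset": [-33, -2, 0], "rotation": [0, 0, -0.12]},
    {"offset": [-32, -6, 0], "rotation": [0, 0, -0.12]},
    {"offset": [-31, -11, 0], "rotation": [0, 0, -0.12]},
    {"offset": [-28, -14, 0], "rotation": [0, 0, -0.12]},
    {"offset": [-20, -13, 0], "rotation": [0, 0, -0.12]},
    {"offset": [0, 0, 0], "rotation": [0, 0, -0.12]},
    {"offset": [0, 0, 0], "rotation": [0, 0, -0.12]},
    {"offset": [0, 0, 0], "rotation": [0, 0, -0.12]},
    {"offset": [0, 0, 0], "rotation": [0, 0, -0.12]},
    {"offset": [0, 0, 0], "rotation": [0, 0, -0.12]},
    {"offset": [0, 0, 0], "rotation": [0, 0, -0.12]},
  ],
)

```text
time: 9.62
tool_pos: [0.5122, -0.2086, 0.2963]
tool_rot: [-3.133, 0.004, 3.062]
contact_force: [-0.0, 0.2, -0.0]
opening: 0.0494
```

Run:
```python
from h import *
print(observe()['qpos'])
T,p=look('w4',['bar_shaft','bar_tip','bar_grip','caddy'])
print(T)
```

```text
[-0.52232117  0.38759347  1.44365713 -0.00680352  1.30333061 -2.0112384 ]
bar_shaft [([0.5118, -0.2418, 0.0184], 0.67)]
bar_tip [([0.4576, -0.2457, 0.0014], 0.83)]
bar_grip [([0.5891, -0.2402, 0.0446], 0.97)]
caddy [([0.6001, -0.2937, 0.0001], 0.81)]
[[-0.99678843  0.08003091  0.00280798  0.5121501 ]
 [ 0.08000213  0.99675235 -0.00918747 -0.20857635]
 [-0.00353414 -0.00893332 -0.99995385  0.29629529]
 [ 0.          0.          0.          1.        ]]
```

View pics/w4.png

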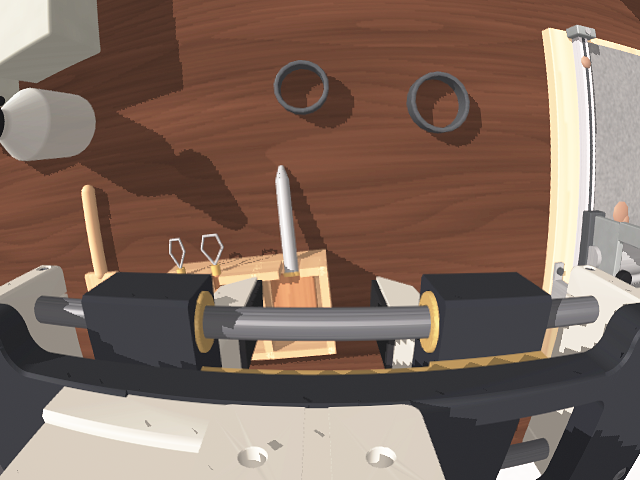

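Run:
```python
from h import *
T=wpose()
a=read_camera('scene');b=read_camera('side')
cv2.imwrite('pics/sc5.png',cv2.resize(a['img'][170:270,220:350,::-1],None,fx=6,fy=6,interpolation=2))
cv2.imwrite('pics/sd5.png',cv2.resize(b['img'][250:360,250:390,::-1],None,fx=5,fy=5,interpolation=2))
w=cv2.imread('pics/w4.png');cv2.imwrite('pics/w4c.png',cv2.resize(w[150:300,220:350],None,fx=4,fy=4,interpolation=2))
for p in (a,b):
  for X in ([.458,-.243,.0025],[.458,-.243,.034],[.5118,-.242,.019],[.5118,-.242,.034]): print(proj(p,X))
```

```text
[333.97377611 205.27164274]
[334.1767021  196.38196974]
[316.75374028 213.46872697]
[316.69662351 209.24241882]
[262.47194615 310.0733869 ]
[261.24897802 298.18985935]
[289.48240182 299.99420448]
[289.17993042 294.29097077]
```

View pics/sd5.png

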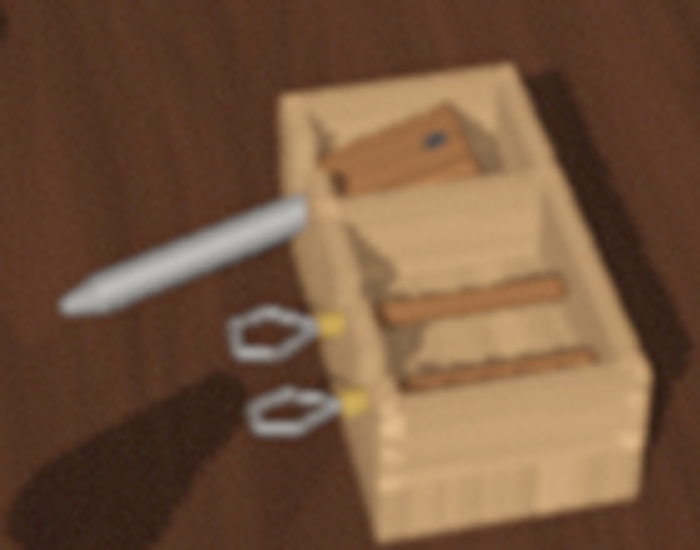

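View pics/w4c.png

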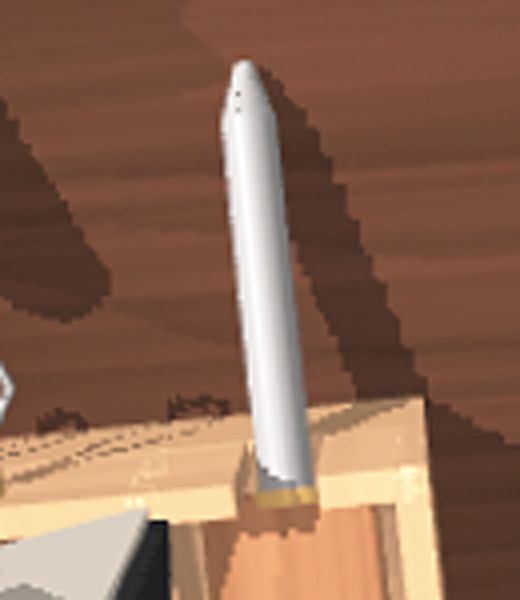

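View pics/sc5.png

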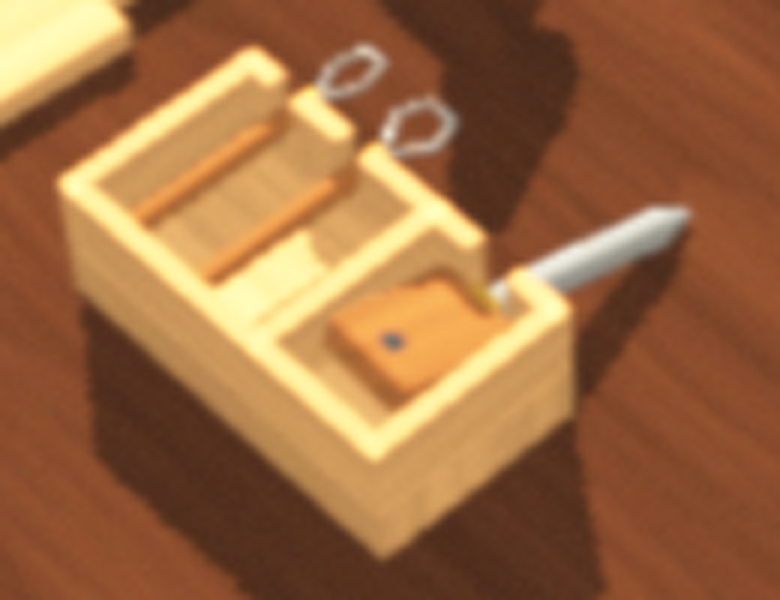

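Run:
```python
from mk import *
T=wpose()
g=lambda u,v:(220+u/4,150+v/4)
t=onz(T,P,g(243,64),.0025)
s=t
L=[]
for v,u in((110,250),(200,258),(300,268),(400,277),(470,283)):
    o,d=wray(T,P,g(u,v))
    # intersect with bar plane: z = .0025+ .319*(dist in -x.. from tip)
    k=.319; # z-.0025 = k*(x-t.x)
    q=(.0025+k*(o[0]-t[0])-o[2])/(d[2]-k*d[0]); X=o+q*d; L.append(X); print(np.round(X,4))
L=np.array(L);print(t,np.polyfit(L[:,0],L[:,1],1))
```

```text
[ 0.4682 -0.2444  0.0063]
[ 0.4908 -0.244   0.0135]
[ 0.5155 -0.2434  0.0214]
[ 0.5397 -0.2431  0.0291]
[ 0.5565 -0.2431  0.0345]
[ 0.45624971 -0.24540805  0.0025    ] [ 0.01613249 -0.25190784]
```

```bash
cat >> h.py <<'E'
def plan(pos,R,back=0):
    T=wpose(); Rt=T[:3,:3]; tgt=np.array(pos)-back*R[:,2]
    print('TCP target',np.round(tgt,4),'offset(tool mm)',np.round(1000*Rt.T@(tgt-T[:3,3]),1),'rotvec',np.round(Ro.from_matrix(Rt.T@R).as_rotvec(),3))
def frame(x,yh):
    x=np.array(x,float);x/=np.linalg.norm(x);z=np.cross(x,yh);z/=np.linalg.norm(z);return np.array([x,np.cross(z,x),z]).T
E
python3 - <<'E'
from h import *
R=frame([-.953,-.015,-.304],[0,1,0]);print(R[:,2])
G=np.array([.5256,-.2436,.0244])-.057*R[:,2]
plan(G,R,.08);plan(G,R,0)
E
```

```text
[ 0.30390504  0.         -0.95270233]
TCP target [ 0.484  -0.2436  0.1549] offset(tool mm) [ 25.  -34.8 141.7] rotvec [-0.021 -0.306 -0.103]
TCP target [ 0.5083 -0.2436  0.0787] offset(tool mm) [  1.  -31.9 218. ] rotvec [-0.021 -0.306 -0.103]
```

apply_moves(
  motion=[
    {"offset": [8, -12, 30], "rotation": [-0.02, -0.1, -0.1]},
    {"offset": [8, -12, 30], "rotation": [0, -0.1, 0]},
    {"offset": [0, -10, 35], "rotation": [0, -0.1, 0]},
    {"offset": [0, 0, 0], "rotation": [0, 0, 0]},
  ],
)

```text
time: 10.3
tool_pos: [0.5063, -0.2441, 0.202]
tool_rot: [-3.139, 0.309, 3.136]
contact_force: [-1.6, 1.1, -1.7]
opening: 0.0495
```

Run:
```python
from h import *
R=frame([-.953,-.015,-.304],[0,1,0])
G=np.array([.5256,-.2436,.0244])-.057*R[:,2]
plan(G,R,.08);plan(G,R,0)
T,p=look('w6',['bar_shaft','bar_tip','bar_grip'])
```

```text
TCP target [ 0.484  -0.2436  0.1549] offset(tool mm) [35.6  0.5 38. ] rotvec [-0.004 -0.    -0.02 ]
TCP target [ 0.5083 -0.2436  0.0787] offset(tool mm) [ 35.6   0.8 118. ] rotvec [-0.004 -0.    -0.02 ]
bar_shaft [([0.5132, -0.2439, 0.0186], 0.91)]
bar_tip []
bar_grip [([0.5899, -0.2408, 0.0473], 0.64)]
```

View pics/w6.png

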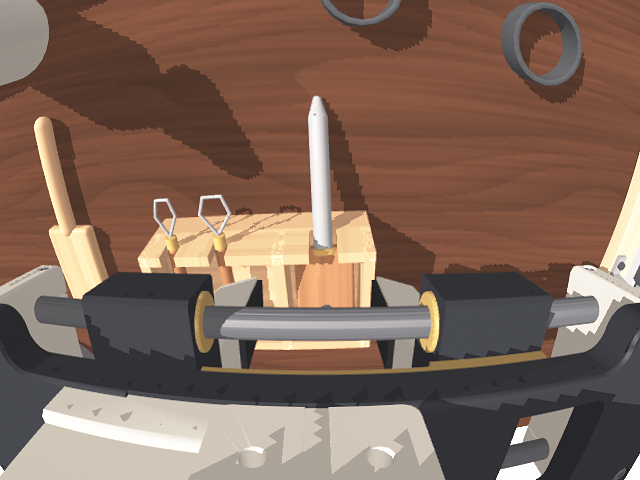

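apply_moves(
  motion=[
    {"offset": [18, 0, 18], "rotation": [0, 0, -0.02]},
    {"offset": [18, 0, 20], "rotation": [0, 0, 0]},
    {"offset": [0, 0, 25], "rotation": [0, 0, 0]},
    {"offset": [0, 0, 20], "rotation": [0, 0, 0]},
    {"offset": [0, 0, 0], "rotation": [0, 0, 0]},
  ],
)

```text
time: 10.92
tool_pos: [0.5118, -0.247, 0.131]
tool_rot: [-3.114, 0.326, -3.106]
contact_force: [-0.9, 1.0, -0.2]
opening: 0.0498
```

Run:
```python
from h import *
R=frame([-.953,-.015,-.304],[0,1,0])
G=np.array([.5256,-.2436,.0244])-.057*R[:,2]
plan(G,R,0)
T,p=look('w7',['bar_shaft','bar_tip','bar_grip'])
T,p=look('s7',[],'side')
cv2.imwrite('pics/s7c.png',cv2.resize(p['img'][170:370,200:420,::-1],None,fx=3,fy=3,interpolation=2))
```

```text
TCP target [ 0.5083 -0.2436  0.0787] offset(tool mm) [20.   4.8 48.3] rotvec [-0.017  0.018  0.019]
bar_shaft []
bar_tip [([0.5881, -0.2419, 0.044], 0.71), ([0.4562, -0.2449, 0.0045], 0.57)]
bar_grip []
```

View pics/w7.png

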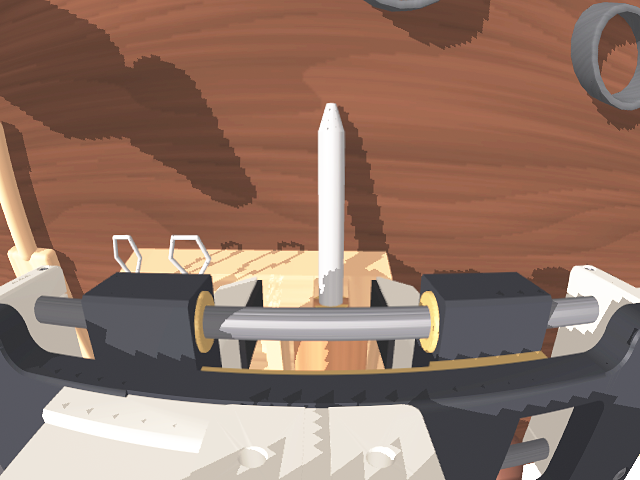

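View pics/s7c.png

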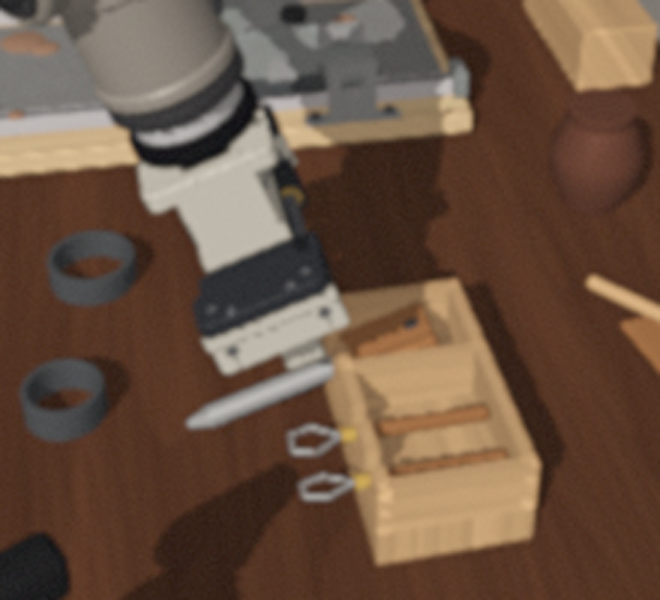

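apply_moves(
  motion=[
    {"offset": [20, 4, 0], "rotation": [-0.015, 0.015, 0.018]},
    {"offset": [2, 0, 12], "rotation": [0, 0, 0]},
    {"offset": [0, 0, 12], "rotation": [0, 0, 0]},
    {"offset": [0, 0, 0], "rotation": [0, 0, 0]},
  ],
)

```text
time: 11.5
tool_pos: [0.5001, -0.2463, 0.1092]
tool_rot: [-3.125, 0.323, -3.123]
contact_force: [-0.4, 0.3, -0.8]
opening: 0.0495
```

Run:
```python
from h import *
R=frame([-.953,-.015,-.304],[0,1,0])
G=np.array([.5256,-.2436,.0244])-.057*R[:,2]
plan(G,R,0)
T,p=look('s8',[],'side')
cv2.imwrite('pics/s8c.png',cv2.resize(p['img'][170:370,200:420,::-1],None,fx=3,fy=3,interpolation=2))
```

```text
TCP target [ 0.5083 -0.2436  0.0787] offset(tool mm) [ 1.9  3.1 31.5] rotvec [-0.011  0.015  0.002]
```

View pics/s8c.png

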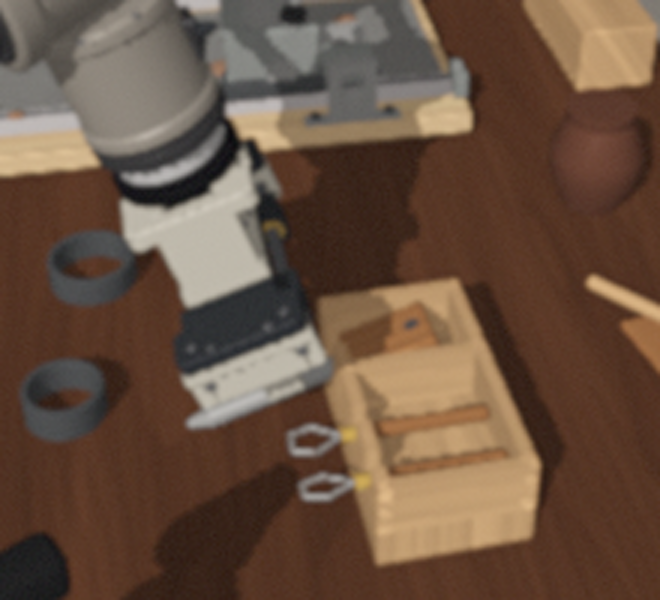

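apply_moves(
  motion=[
    {"offset": [2, 3, 12], "rotation": [-0.01, 0.015, 0]},
    {"offset": [0, 0, 11], "rotation": [0, 0, 0]},
    {"offset": [0, 0, 8], "rotation": [0, 0, 0]},
    {"offset": [0, 0, 0], "rotation": [0, 0, 0]},
  ],
)

```text
time: 11.88
tool_pos: [0.5106, -0.2449, 0.0813]
tool_rot: [-3.131, 0.314, -3.121]
contact_force: [0.4, -0.1, -0.0]
opening: 0.0498
```

Run:
```python
from h import *
R=frame([-.953,-.015,-.304],[0,1,0])
G=np.array([.5256,-.2436,.0244])-.057*R[:,2]
plan(G,R,0);print(observe()['contact_force'])
```

```text
TCP target [ 0.5083 -0.2436  0.0787] offset(tool mm) [3.  1.4 1.7] rotvec [-0.005  0.005  0.004]
[ 0.44989199 -0.05161718 -0.03817236]
```

Close.

apply_moves(
  motion=[
    {"offset": [1, 1, 2], "rotation": [0, 0, 0]},
    {"offset": [0, 0, 0], "rotation": [0, 0, 0]},
    {"offset": [0, 0, 0], "rotation": [0, 0, 0]},
    {"offset": [0, 0, 0], "rotation": [0, 0, 0]},
    {"offset": [0, 0, 0], "rotation": [0, 0, 0]},
    {"offset": [0, 0, 0], "rotation": [0, 0, 0]},
    {"offset": [0, 0, 0], "rotation": [0, 0, 0]},
    {"offset": [0, 0, 0], "rotation": [0, 0, 0]},
  ],
  grip=1,
  grip_force=35,
)

```text
time: 12.55
tool_pos: [0.5105, -0.2436, 0.0799]
tool_rot: [-3.131, 0.315, -3.121]
contact_force: [-0.3, 0.8, -1.4]
opening: 0.0129
```

apply_moves(
  motion=[
    {"offset": [-4, 0, -12], "rotation": [0, 0, 0]},
    {"offset": [-6, 0, -19], "rotation": [0, 0, 0]},
    {"offset": [-6, 0, -19], "rotation": [0, 0, 0]},
    {"offset": [-6, 0, -19], "rotation": [0, 0, 0]},
    {"offset": [-6, 0, -19], "rotation": [0, 0, 0]},
    {"offset": [-6, 0, -19], "rotation": [0, 0, 0]},
    {"offset": [-6, 0, -19], "rotation": [0, 0, 0]},
    {"offset": [0, 0, 0], "rotation": [0, 0, 0]},
  ],
)

```text
time: 13.22
tool_pos: [0.5083, -0.2424, 0.2153]
tool_rot: [-3.132, 0.309, -3.123]
contact_force: [0.8, -1.5, -0.6]
opening: 0.0126
```

Run:
```python
from h import *
T,p=look('w9',['bar_shaft','bar_tip','bar_grip'])
print(T)
T,p=look('s9',['bar_shaft','bar_tip','bar_grip'],'side')
cv2.imwrite('pics/s9c.png',cv2.resize(p['img'][120:370,180:430,::-1],None,fx=2.4,fy=2.4,interpolation=2))
```

```text
bar_shaft [([0.5087, -0.2435, 0.1539], 0.87)]
bar_tip [([0.4544, -0.2433, 0.1371], 0.82)]
bar_grip []
[[-0.9523455  -0.01565796  0.30461923  0.50825972]
 [-0.01757554  0.99983922 -0.00355376 -0.24237117]
 [-0.30451461 -0.00873825 -0.95246758  0.21530638]
 [ 0.          0.          0.          1.        ]]
bar_shaft [([0.5044, -0.2421, 0.1505], 0.73)]
bar_tip [([0.4556, -0.2396, 0.1359], 0.57), ([0.5784, -0.4792, -0.005], 0.18)]
bar_grip [([0.5902, -0.2342, 0.1782], 0.69)]
```

View pics/s9c.png

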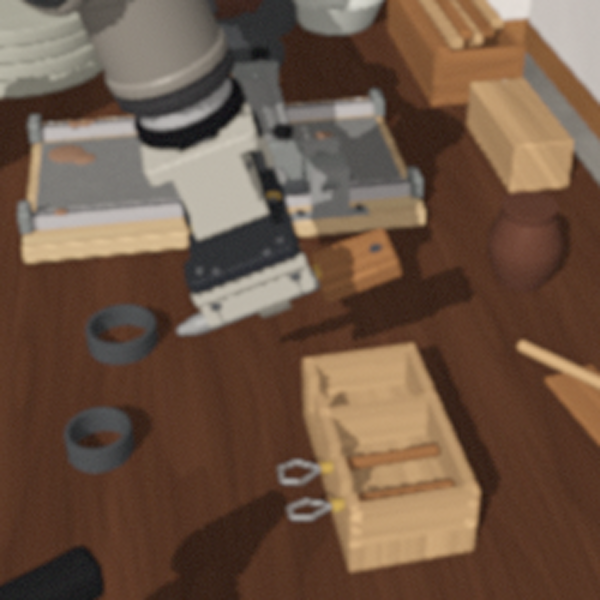

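View pics/w9.png

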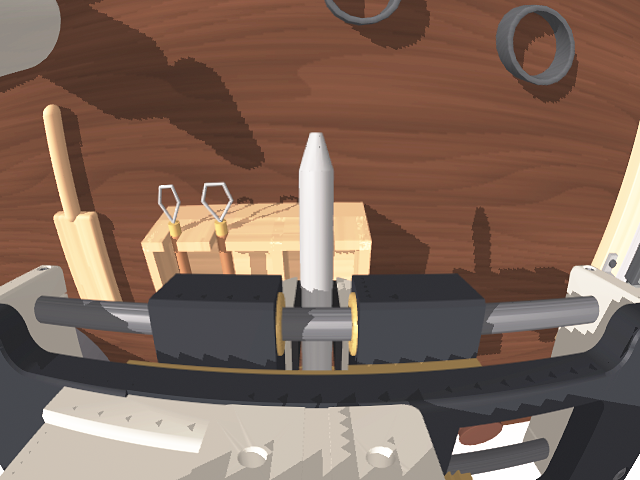

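apply_moves(
  motion=[
    {"offset": [0, 30, 0], "rotation": [0, 0.11, 0]},
    {"offset": [0, 30, 0], "rotation": [0, 0.11, 0]},
    {"offset": [0, 30, 0], "rotation": [0, 0.09, 0]},
    {"offset": [0, 20, 0], "rotation": [0, 0, 0.12]},
    {"offset": [0, 0, 0], "rotation": [0, 0, 0.12]},
    {"offset": [0, 0, 0], "rotation": [0, 0, 0.12]},
    {"offset": [0, 0, 0], "rotation": [0, 0, 0.12]},
    {"offset": [0, 0, 0], "rotation": [0, 0, 0.12]},
    {"offset": [0, 0, 0], "rotation": [0, 0, 0.12]},
    {"offset": [0, 0, 0], "rotation": [0, 0, 0.12]},
    {"offset": [0, 0, 0], "rotation": [0, 0, 0.12]},
    {"offset": [0, 0, 0], "rotation": [0, 0, 0.12]},
  ],
)

```text
time: 14.62
tool_pos: [0.5044, -0.1265, 0.2017]
tool_rot: [-3.113, -0.012, 2.029]
contact_force: [0.2, 0.6, -1.2]
opening: 0.0131
```

Run:
```python
from h import *
plan([.52,-.06,.15],frame([.012,1,0],[1,0,0]))
```

```text
TCP target [ 0.52 -0.06  0.15] offset(tool mm) [52.1 44.9 51. ] rotvec [-0.031 -0.005  0.47 ]
```

apply_moves(
  motion=[
    {"offset": [0, 0, 0], "rotation": [-0.03, 0, 0.12]},
    {"offset": [0, 0, 0], "rotation": [0, 0, 0.12]},
    {"offset": [0, 0, 0], "rotation": [0, 0, 0.12]},
    {"offset": [0, 0, 0], "rotation": [0, 0, 0.12]},
    {"offset": [25, 5, 15], "rotation": [0, 0, 0]},
    {"offset": [25, 5, 15], "rotation": [0, 0, 0]},
    {"offset": [15, 5, 15], "rotation": [0, 0, 0]},
    {"offset": [0, 0, 0], "rotation": [0, 0, 0]},
  ],
)

```text
time: 15.28
tool_pos: [0.5229, -0.0607, 0.1517]
tool_rot: [-3.136, -0.012, 1.52]
contact_force: [0.1, -0.0, -0.6]
opening: 0.0129
```

Run:
```python
from h import *
plan([.52,-.06,.1],frame([.012,1,0],[1,0,0]))
T,p=look('w10',['bar_shaft','bar_tip','bar_grip']);print(T)
T,p=look('s10',['bar_shaft','bar_tip','bar_grip'],'side')
cv2.imwrite('pics/s10c.png',cv2.resize(p['img'][120:370,180:430,::-1],None,fx=2.4,fy=2.4,interpolation=2))
T,p=look('sc10',['bar_shaft','bar_tip','bar_grip'],'scene')
```

```text
TCP target [ 0.52 -0.06  0.1 ] offset(tool mm) [-0.1 -2.6 51.8] rotvec [-0.005 -0.012 -0.039]
bar_shaft [([0.5271, -0.0374, 0.0947], 0.91)]
bar_tip [([0.5234, 0.0124, 0.0949], 0.68)]
bar_grip []
[[ 0.05074448  0.99869998 -0.00483136  0.52287964]
 [ 0.99864134 -0.0506829   0.01211266 -0.06070319]
 [ 0.01185205 -0.00543944 -0.99991497  0.15174322]
 [ 0.          0.          0.          1.        ]]
bar_shaft [([0.5251, -0.0469, 0.0994], 0.9), ([0.6259, 0.1385, 0.0611], 0.17)]
bar_tip [([0.528, 0.0104, 0.0974], 0.62), ([0.6246, 0.0654, 0.0566], 0.39)]
bar_grip [([0.5208, -0.1244, 0.1011], 0.93)]
bar_shaft [([0.525, -0.0494, 0.0933], 0.94), ([0.6069, -0.2868, 0.0008], 0.24)]
bar_tip [([0.5264, 0.0142, 0.1003], 0.62)]
bar_grip [([0.5202, -0.1304, 0.0949], 0.7)]
```

View pics/s10c.png

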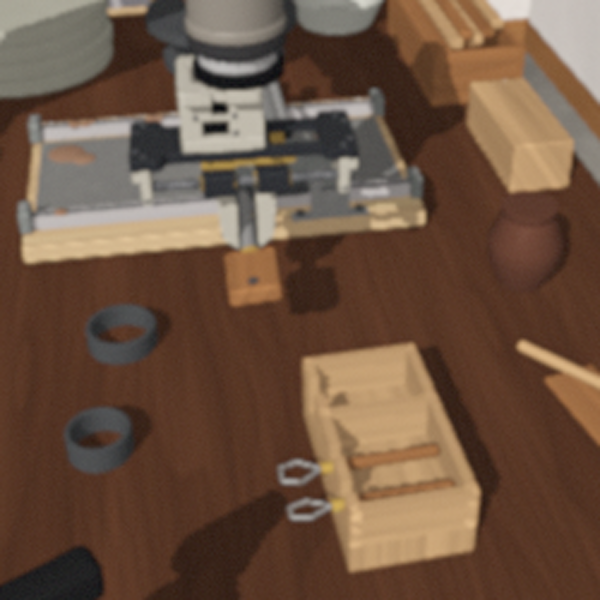

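View pics/sc10.png

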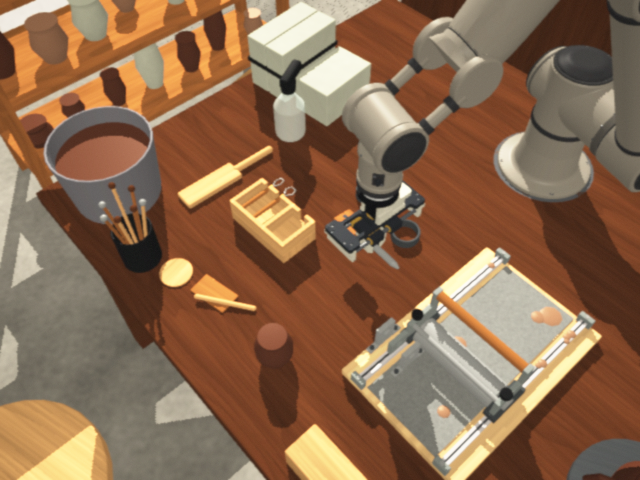

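apply_moves(
  motion=[
    {"offset": [0, -2, 15], "rotation": [-0.005, -0.012, -0.039]},
    {"offset": [0, 0, 20], "rotation": [0, 0, 0]},
    {"offset": [0, 0, 20], "rotation": [0, 0, 0]},
    {"offset": [0, 0, 12], "rotation": [0, 0, 0]},
    {"offset": [0, 0, 4], "rotation": [0, 0, 0]},
    {"offset": [0, 0, 0], "rotation": [0, 0, 0]},
  ],
)

```text
time: 16.38
tool_pos: [0.5236, -0.0646, 0.0836]
tool_rot: [3.131, 0.004, 1.558]
contact_force: [-0.5, -0.3, -1.4]
opening: 0.0128
```

apply_moves(
  motion=[
    {"offset": [0, 0, 8], "rotation": [0.01, 0, 0]},
    {"offset": [0, 0, 5], "rotation": [0, 0, 0]},
    {"offset": [0, 0, 1], "rotation": [0, 0, 0]},
    {"offset": [0, 0, 0], "rotation": [0, 0, 0]},
  ],
)

```text
time: 16.72
tool_pos: [0.5249, -0.0651, 0.0702]
tool_rot: [3.139, 0.005, 1.558]
contact_force: [-0.1, -0.3, -1.3]
opening: 0.013
```

apply_moves(
  motion=[
    {"offset": [0, 0, 2], "rotation": [0, 0, 0]},
    {"offset": [0, 0, 0], "rotation": [0, 0, 0]},
  ],
)

```text
time: 16.88
tool_pos: [0.5253, -0.0652, 0.0687]
tool_rot: [3.138, 0.005, 1.558]
contact_force: [-0.4, -0.0, -0.7]
opening: 0.0127
```

apply_moves(
  motion=[
    {"offset": [0, 0, 0], "rotation": [0, 0, 0]},
    {"offset": [0, 0, 0], "rotation": [0, 0, 0]},
    {"offset": [0, 0, 0], "rotation": [0, 0, 0]},
    {"offset": [0, 0, 0], "rotation": [0, 0, 0]},
    {"offset": [0, 0, 0], "rotation": [0, 0, 0]},
    {"offset": [0, 0, -20], "rotation": [0, 0, 0]},
    {"offset": [0, 0, -30], "rotation": [0, 0, 0]},
    {"offset": [-30, 0, -30], "rotation": [0, 0, 0]},
    {"offset": [-30, 0, -30], "rotation": [0, 0, 0]},
    {"offset": [-30, 0, -10], "rotation": [0, 0, 0]},
    {"offset": [-20, 0, 0], "rotation": [0, 0, 0]},
    {"offset": [0, 0, 0], "rotation": [0, 0, 0]},
  ],
  grip=0.2,
)

```text
time: 17.88
tool_pos: [0.5237, -0.1776, 0.1968]
tool_rot: [3.136, 0.009, 1.563]
contact_force: [-1.1, -0.5, 0.1]
opening: 0.0736
```

Run:
```python
from h import *
T,p=look('w11',['bar_shaft','bar_tip','bar_grip','lock_mouth']);print(T)
T,p=look('s11',['bar_shaft','bar_tip','bar_grip'],'side')
cv2.imwrite('pics/s11c.png',cv2.resize(p['img'][120:370,180:430,::-1],None,fx=2.4,fy=2.4,interpolation=2))
```

```text
bar_shaft [([0.5302, -0.0437, 0.0031], 0.82)]
bar_tip []
bar_grip [([0.526, -0.1341, 0.0068], 0.59)]
lock_mouth [([0.5277, -0.0438, 0.0077], 0.27)]
[[ 0.00799375  0.99995063  0.00590214  0.52366215]
 [ 0.99993153 -0.00794287 -0.00859395 -0.17759154]
 [-0.00854665  0.00597044 -0.99994565  0.19683902]
 [ 0.          0.          0.          1.        ]]
bar_shaft [([0.5255, -0.0443, 0.0089], 0.74), ([0.6276, 0.1386, 0.0628], 0.54)]
bar_tip [([0.5285, 0.0083, 0.0069], 0.55)]
bar_grip [([0.6223, 0.105, 0.0582], 0.72), ([0.5273, -0.1303, 0.0087], 0.6)]
```

View pics/s11c.png

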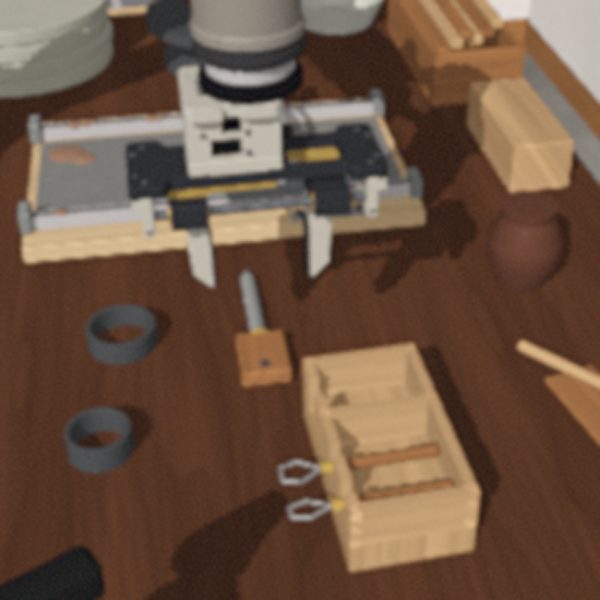

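View pics/w11.png

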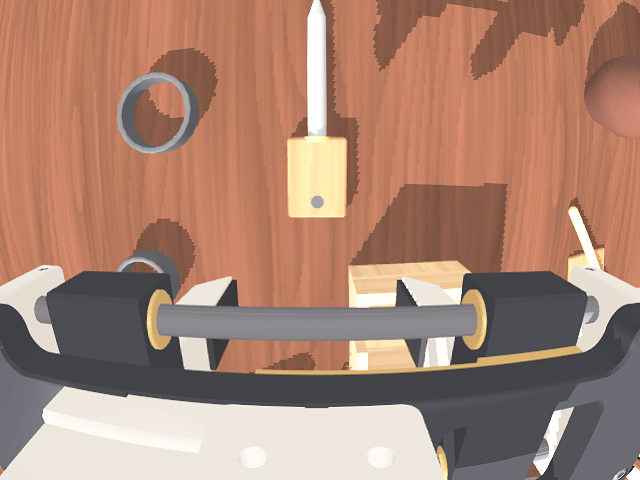

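Run:
```python
from mk import *
T=wpose()
w=cv2.imread('pics/w11.png');cv2.imwrite('pics/w11c.png',cv2.resize(w[0:230,270:370],None,fx=2.6,fy=2.6,interpolation=2))
for c in [(288,138),(346,138),(347,217),(289,217)]: print(onz(T,P,c,.016))
for c in [(316.5,1),(317,30),(317.5,60),(317.5,130)]: print(onz(T,P,c,.008))
```

```text
[ 0.50250421 -0.09622189  0.016     ]
[ 0.54435134 -0.09639759  0.016     ]
[ 0.54545623 -0.15472352  0.016     ]
[ 0.50238173 -0.15451884  0.016     ]
[0.52359008 0.01307621 0.008     ]
[ 0.52384745 -0.01183698  0.008     ]
[ 0.52410121 -0.0362804   0.008     ]
[ 0.52385005 -0.09019422  0.008     ]
```

apply_moves(
  motion=[
    {"offset": [22, 0, 20], "rotation": [0, 0, 0]},
    {"offset": [22, 0, 30], "rotation": [0, 0, 0]},
    {"offset": [0, 0, 30], "rotation": [0, 0, 0]},
    {"offset": [0, 0, 20], "rotation": [0, 0, 0]},
    {"offset": [0, 0, 0], "rotation": [0, 0, 0]},
  ],
)

```text
time: 18.75
tool_pos: [0.5256, -0.1263, 0.0929]
tool_rot: [3.134, 0.008, 1.57]
contact_force: [-1.2, 0.2, -0.6]
opening: 0.0734
```

Run:
```python
from h import *
plan([.5237,-.134,.068],frame([.0,1,0],[1,0,0]))
```

```text
TCP target [ 0.5237 -0.134   0.068 ] offset(tool mm) [-7.5 -2.  24.9] rotvec [ 0.007  0.008 -0.001]
```

apply_moves(
  motion=[
    {"offset": [-7, -2, 8], "rotation": [0.007, 0.008, 0]},
    {"offset": [0, 0, 10], "rotation": [0, 0, 0]},
    {"offset": [0, 0, 4], "rotation": [0, 0, 0]},
    {"offset": [0, 0, 0], "rotation": [0, 0, 0]},
  ],
)

```text
time: 19.08
tool_pos: [0.5245, -0.1342, 0.0708]
tool_rot: [3.14, -0.0, 1.571]
contact_force: [-0.6, -0.3, -0.3]
opening: 0.073
```

Run:
```python
from h import *
plan([.5237,-.134,.068],frame([.0,1,0],[1,0,0]))
```

```text
TCP target [ 0.5237 -0.134   0.068 ] offset(tool mm) [ 0.2 -0.8  2.8] rotvec [ 0.001 -0.    -0.   ]
```

apply_moves(
  motion=[
    {"offset": [0, -1, 3], "rotation": [0, 0, 0]},
    {"offset": [0, 0, 0], "rotation": [0, 0, 0]},
  ],
)

```text
time: 19.25
tool_pos: [0.5241, -0.135, 0.0686]
tool_rot: [3.138, 0.001, 1.57]
contact_force: [-0.2, -0.4, 0.3]
opening: 0.0737
```

apply_moves(
  motion=[
    {"offset": [0, 0, 0], "rotation": [0, 0, 0]},
    {"offset": [0, 0, 0], "rotation": [0, 0, 0]},
    {"offset": [0, 0, 0], "rotation": [0, 0, 0]},
    {"offset": [0, 0, 0], "rotation": [0, 0, 0]},
    {"offset": [0, 0, 0], "rotation": [0, 0, 0]},
    {"offset": [0, 0, 0], "rotation": [0, 0, 0]},
    {"offset": [0, 0, 0], "rotation": [0, 0, 0]},
    {"offset": [0, 0, 0], "rotation": [0, 0, 0]},
  ],
  grip=1,
  grip_force=50,
)

```text
time: 19.92
tool_pos: [0.5251, -0.1355, 0.0707]
tool_rot: [3.135, 0.002, 1.57]
contact_force: [0.2, -0.2, -0.8]
opening: 0.0437
```

apply_moves(
  motion=[
    {"offset": [0, 0, -15], "rotation": [0, 0, 0]},
    {"offset": [0, 5, -20], "rotation": [0, 0, 0]},
    {"offset": [0, 20, -15], "rotation": [0, 0, 0]},
    {"offset": [0, 25, -2], "rotation": [0, 0, 0]},
    {"offset": [0, 25, 0], "rotation": [0, 0, 0]},
    {"offset": [0, 20, 0], "rotation": [0, 0, 0]},
    {"offset": [0, 0, 0], "rotation": [0, 0, 0]},
  ],
)

```text
time: 20.5
tool_pos: [0.6206, -0.1347, 0.1237]
tool_rot: [3.141, -0.0, 1.569]
contact_force: [-1.1, 0.2, -1.6]
opening: 0.0434
```

Run:
```python
from h import *
T,p=look('w12',['bar_shaft','bar_tip','bar_grip','lock_mouth','tongue_hole']);print(T)
T,p=look('s12',['bar_shaft','bar_tip','bar_grip','lock_mouth'],'side')
cv2.imwrite('pics/s12c.png',cv2.resize(p['img'][120:320,200:400,::-1],None,fx=3,fy=3,interpolation=2))
T,p=look('sc12',['bar_shaft','bar_tip','bar_grip','lock_mouth'],'scene')
cv2.imwrite('pics/sc12c.png',cv2.resize(p['img'][200:400,270:470,::-1],None,fx=3,fy=3,interpolation=2))
```

```text
bar_shaft [([0.6199, -0.0427, 0.0605], 0.78)]
bar_tip []
bar_grip [([0.6195, -0.1301, 0.0615], 0.63), ([0.7977, -0.0442, 0.007], 0.36)]
lock_mouth []
tongue_hole []
[[ 1.91936889e-03  9.99997689e-01  9.68880321e-04  6.20623276e-01]
 [ 9.99998158e-01 -1.91936893e-03 -8.92427864e-07 -1.34672679e-01]
 [ 9.67212981e-07  9.68880249e-04 -9.99999531e-01  1.23682594e-01]
 [ 0.00000000e+00  0.00000000e+00  0.00000000e+00  1.00000000e+00]]
bar_shaft [([0.619, -0.0471, 0.0599], 0.91)]
bar_tip []
bar_grip [([0.6183, -0.1273, 0.0654], 0.96)]
lock_mouth [([0.6273, 0.0639, 0.0583], 0.67)]
bar_shaft [([0.6194, -0.0497, 0.0566], 0.67)]
bar_tip [([0.6143, 0.0111, 0.0578], 0.65)]
bar_grip [([0.6174, -0.1287, 0.056], 0.86), ([0.6173, 0.01, 0.0594], 0.25)]
lock_mouth [([0.6245, 0.0696, 0.0608], 0.61)]
```

View pics/s12c.png

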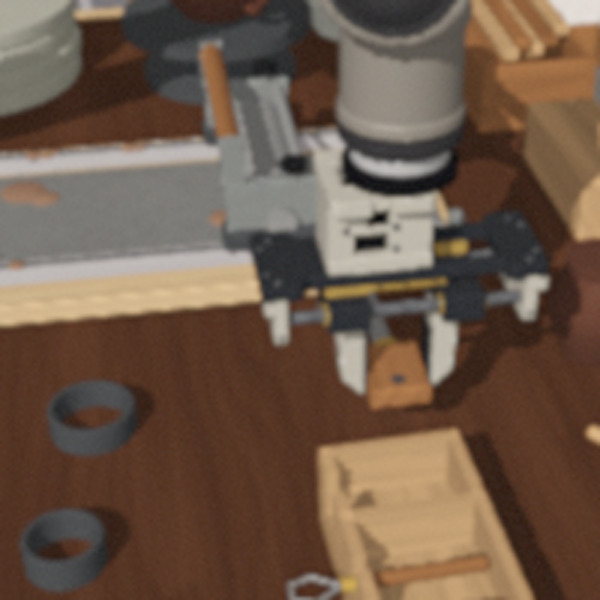

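View pics/w12.png

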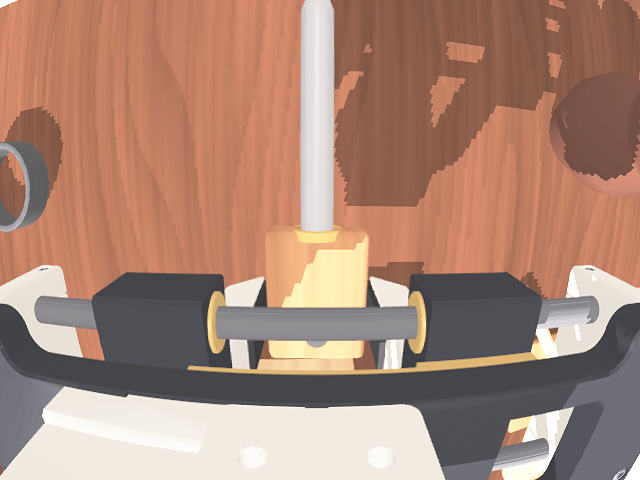

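View pics/sc12c.png

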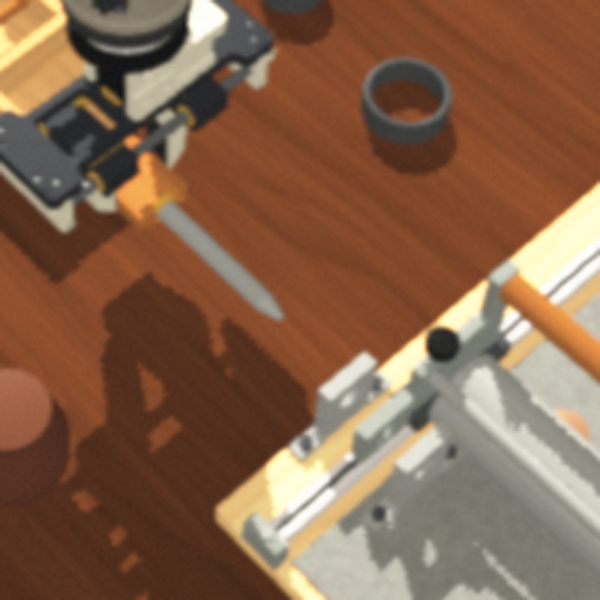

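Run:
```python
from mk import *
T=wpose()
for c,z in [((317,5),.06),((317,60),.06),((317,120),.06),((316.8,220),.06),((317,5),.055)]: print(c,onz(T,P,c,z))
w=cv2.imread('pics/w12.png');cv2.imwrite('pics/w12c.png',cv2.resize(w[0:250,260:380],None,fx=2.4,fy=2.4,interpolation=2))
p=read_camera('scene')
for z in (.054,.058,.062,.066): print(z,proj(p,[.6205,.0137,z]))
print(proj(p,[.6245,.069,.058]))
s=p['img'][290:350,340:420,::-1];cv2.imwrite('pics/sc12d.png',cv2.resize(s,None,fx=10,fy=10,interpolation=2))
```

```text
(317, 5) [ 0.61712068 -0.00198552  0.06      ]
(317, 60) [ 0.61702372 -0.02772911  0.06      ]
(317, 120) [ 0.61693055 -0.05372191  0.06      ]
(316.8, 220) [ 0.61670442 -0.09610342  0.06      ]
(317, 5) [6.17124909e-01 1.02925896e-04 5.50000000e-02]
0.054 [363.72597122 308.73968063]
0.058 [363.83856146 307.70510859]
0.062 [363.9517773  306.66478795]
0.066 [364.06562398 305.61867065]
[383.11937711 328.06411318]
```

View pics/sc12d.png

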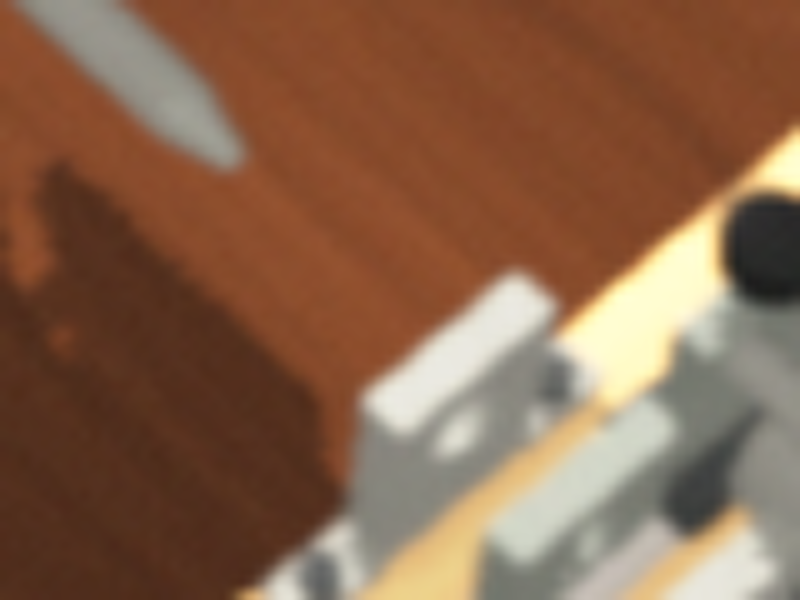

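View pics/w12c.png

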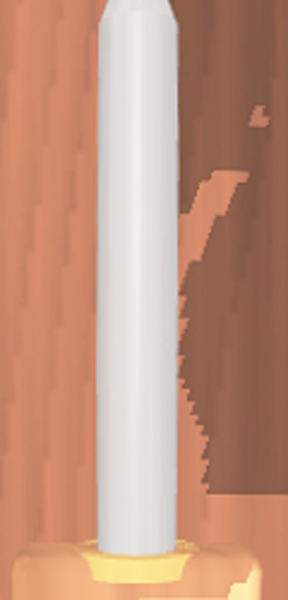

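Run:
```python
from mk import *
p=read_camera('scene')
K=p['camera_matrix'];R=p['R'];t=p['t'];c=-R.T@t
def sz(u,v,z):
    d=R.T@np.linalg.inv(K)@np.array([u,v,1]);return c+d*(z-c[2])/d[2]
for a in [(365,390),(515,275),(555,305),(405,435),(460,350)]: print(sz(340+a[0]/10-.45,290+a[1]/10-.45,.078))
print('tip',sz(363.9,305.8,.06), observe()['tool_pos'])
p=read_camera('side');s=p['img'];K=p['camera_matrix'];R=p['R'];t=p['t'];c=-R.T@t
b=cv2.imread('pics/sd2.png')[165:215,295:345];cv2.imwrite('pics/sd2l.png',cv2.resize(b,None,fx=12,fy=12,interpolation=2))
for X in ([.625,.069,.058],[.625,.069,.078],[.605,.069,.078],[.645,.069,.078]): print(proj(p,X))
```

```text
[0.64354592 0.06725299 0.078     ]
[0.6058927  0.06918641 0.078     ]
[0.60496837 0.07852102 0.078     ]
[0.64469022 0.0786191  0.078     ]
[0.62471409 0.07322288 0.078     ]
tip [0.61835209 0.01154474 0.06      ] [ 0.61752584 -0.13465141  0.12348736]
[317.66853327 197.46094414]
[317.65119611 190.41957873]
[309.63806621 191.1626454 ]
[325.62108026 189.68052229]
```

View pics/sd2l.png

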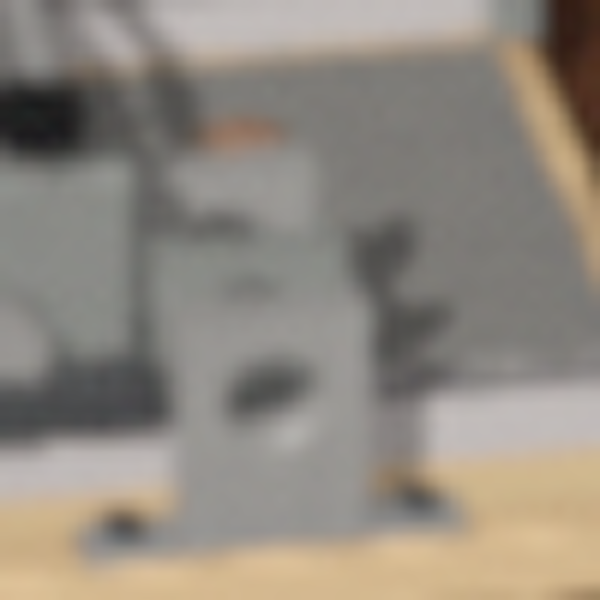

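Run:
```python
from h import *
plan([.6223,-.1347,.1205],frame([.012,1,0],[1,0,0]))
```

```text
TCP target [ 0.6223 -0.1347  0.1205] offset(tool mm) [-0.   4.8  3. ] rotvec [-0.003 -0.001  0.009]
```

apply_moves(
  motion=[
    {"offset": [8, 5, 3], "rotation": [-0.003, 0, 0.009]},
    {"offset": [10, 0, 0], "rotation": [0, 0, 0]},
    {"offset": [10, 0, 0], "rotation": [0, 0, 0]},
    {"offset": [6, 0, 0], "rotation": [0, 0, 0]},
    {"offset": [0, 0, 0], "rotation": [0, 0, 0]},
    {"offset": [0, 0, 0], "rotation": [0, 0, 0]},
  ],
)

```text
time: 21.95
tool_pos: [0.6234, -0.0956, 0.1198]
tool_rot: [3.142, -0.002, 1.559]
contact_force: [0.7, 0.4, -1.3]
opening: 0.043
```

```bash
cat > ins.py <<'E'
from h import *
import sys
y=observe()['tool_pos'][1]
plan([.6247+.012*(y-.069),y,.1205],frame([.012,1,0],[1,0,0]))
print(observe()['tool_pos'],observe()['contact_force'])
E
python3 - <<'E'
from h import *
import ins
T,p=look('s13',['bar_shaft','bar_tip'],'side')
cv2.imwrite('pics/s13c.png',cv2.resize(p['img'][160:260,260:380,::-1],None,fx=6,fy=6,interpolation=2))
T,p=look('sc13',['bar_shaft','bar_tip'],'scene')
cv2.imwrite('pics/sc13d.png',cv2.resize(p['img'][280:350,330:420,::-1],None,fx=8,fy=8,interpolation=2))
T,p=look('w13',['bar_shaft','bar_tip'])
import ins
E
```

```text
TCP target [ 0.6227 -0.0956  0.1205] offset(tool mm) [-0.  -0.7 -0.7] rotvec [ 0.    -0.002  0.001]
[ 0.62338406 -0.09561816  0.11982795] [ 0.67829711  0.3608769  -1.26416494]
bar_shaft [([0.6257, -0.0056, 0.0566], 0.68)]
bar_tip [([0.6236, -0.0847, 0.0589], 0.58)]
bar_shaft [([0.63, -0.0105, 0.0547], 0.76), ([0.4047, -0.078, -0.0019], 0.23)]
bar_tip [([0.6241, 0.0509, 0.0548], 0.56)]
bar_shaft [([0.6274, -0.0052, 0.0529], 0.89)]
bar_tip []
```

View pics/sc13d.png

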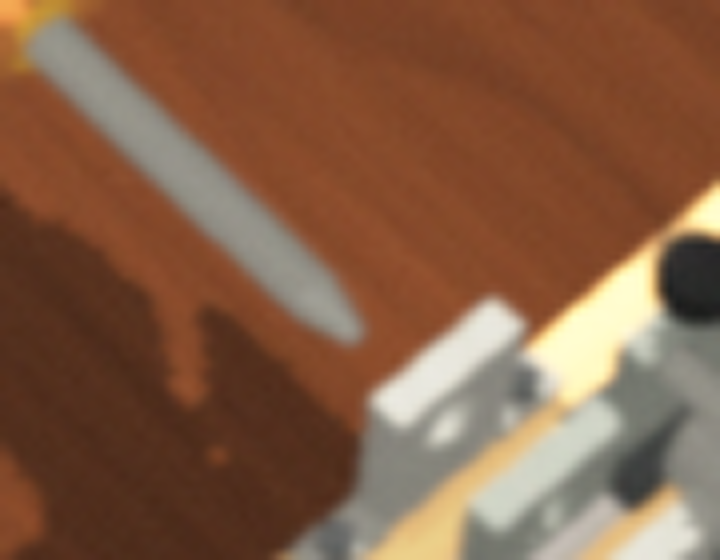

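View pics/w13.png

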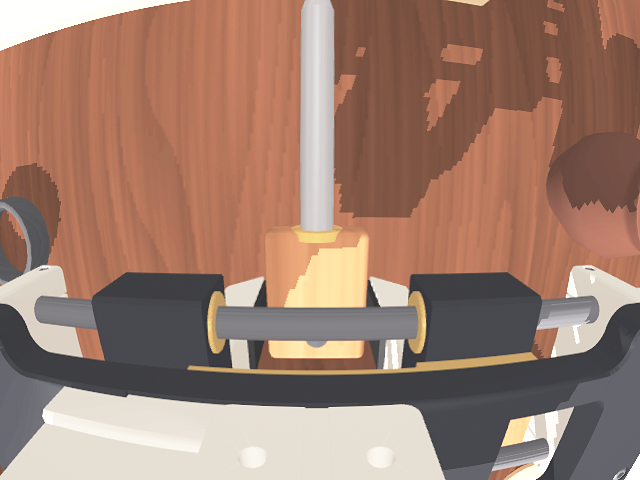

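Run:
```python
from mk import *
import ins
p=read_camera('scene')
for z in (.052,.055,.058,.061): print(z,proj(p,[.6251,.0525,z]),proj(p,[.6239,-.057,z]))
print('obs tip',374.4,321.6,'shoulder',330+50/8,280+35/8)
```

```text
TCP target [ 0.6227 -0.0969  0.1205] offset(tool mm) [-0.  -0.6 -0.7] rotvec [ 0.    -0.002 -0.001]
[ 0.6233484  -0.09692853  0.11982696] [-0.16924682 -0.1998877  -1.09184001]
0.052 [376.37888053 323.97264611] [337.23460916 287.07015653]
0.055 [376.49124911 323.21738604] [337.26319169 286.27191259]
0.058 [376.60409258 322.45893418] [337.29188995 285.47043653]
0.061 [376.71741394 321.69727025] [337.32070465 284.66570867]
obs tip 374.4 321.6 shoulder 336.25 284.375
```

View pics/s13c.png

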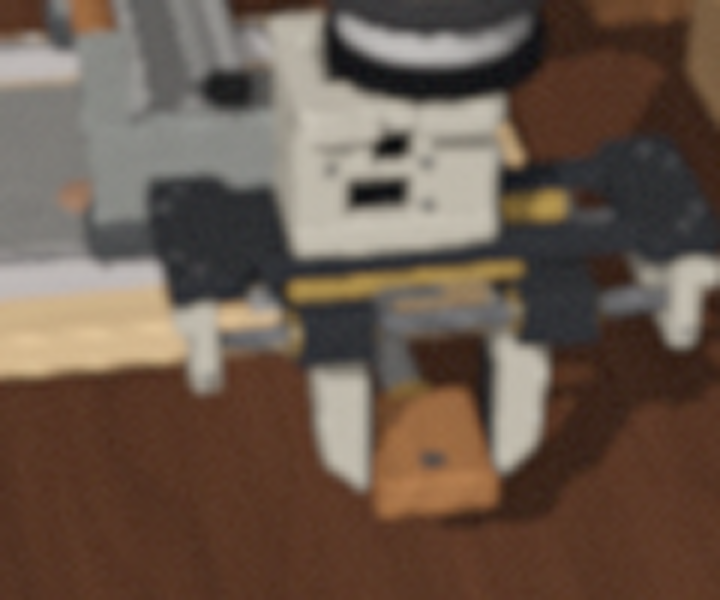

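apply_moves(
  motion=[
    {"offset": [6, -0.5, 0], "rotation": [0, 0, 0]},
    {"offset": [6, 0, 0], "rotation": [0, 0, 0]},
    {"offset": [6, 0, 0], "rotation": [0, 0, 0]},
    {"offset": [6, 0, 0], "rotation": [0, 0, 0]},
    {"offset": [6, 0, 0], "rotation": [0, 0, 0]},
    {"offset": [0, 0, 0], "rotation": [0, 0, 0]},
  ],
)

```text
time: 22.95
tool_pos: [0.623, -0.0636, 0.1198]
tool_rot: [-3.142, -0.002, 1.557]
contact_force: [-0.1, -0.4, -1.7]
opening: 0.0434
```

Run:
```python
import ins
from h import *
print(observe()['torque'])
T,p=look('sc14',[],'scene')
cv2.imwrite('pics/sc14d.png',cv2.resize(p['img'][280:350,330:420,::-1],None,fx=8,fy=8,interpolation=2))
```

```text
TCP target [ 0.6231 -0.0636  0.1205] offset(tool mm) [ 0.   0.1 -0.7] rotvec [-0.    -0.002 -0.002]
[ 0.62304955 -0.06363524  0.11981858] [-0.11835654 -0.44412075 -1.71138553]
[-0.12297913 -0.00810407 -0.0366084 ]
```

View pics/sc14d.png

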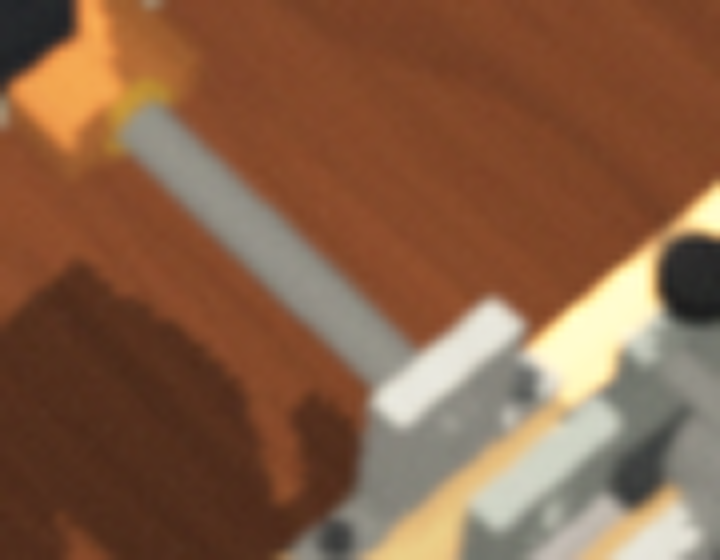

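apply_moves(
  motion=[
    {"offset": [5, 0, 0], "rotation": [0, 0, 0]},
    {"offset": [5, 0, 0], "rotation": [0, 0, 0]},
    {"offset": [5, 0, 0], "rotation": [0, 0, 0]},
    {"offset": [5, 0, 0], "rotation": [0, 0, 0]},
    {"offset": [5, 0, 0], "rotation": [0, 0, 0]},
  ],
)

```text
time: 23.42
tool_pos: [0.6235, -0.0379, 0.12]
tool_rot: [3.141, -0.001, 1.556]
contact_force: [-0.6, 0.3, -0.9]
opening: 0.0434
```

apply_moves(
  motion=[
    {"offset": [5, 0, 0], "rotation": [0, 0, 0]},
    {"offset": [5, 0, 0], "rotation": [0, 0, 0]},
    {"offset": [5, 0, 0], "rotation": [0, 0, 0]},
    {"offset": [5, 0, 0], "rotation": [0, 0, 0]},
  ],
)

```text
time: 23.75
tool_pos: [0.6238, -0.0155, 0.1201]
tool_rot: [3.141, -0.001, 1.556]
contact_force: [0.1, -0.6, -2.2]
opening: 0.0431
```

Run:
```python
import ins
from h import *
print(observe()['torque'])
T,p=look('sc15',['bar_tip'],'scene')
cv2.imwrite('pics/sc15d.png',cv2.resize(p['img'][280:370,330:440,::-1],None,fx=7,fy=7,interpolation=2))
```

```text
TCP target [ 0.6237 -0.0155  0.1205] offset(tool mm) [-0.  -0.1 -0.4] rotvec [ 0.    -0.001 -0.003]
[ 0.62381571 -0.01548127  0.1200817 ] [ 0.13020256 -0.55531129 -2.23978045]
[-0.12283986 -0.02600566  0.03066939]
bar_tip [([0.6234, 0.1324, 0.0571], 0.81)]
```

View pics/sc15d.png

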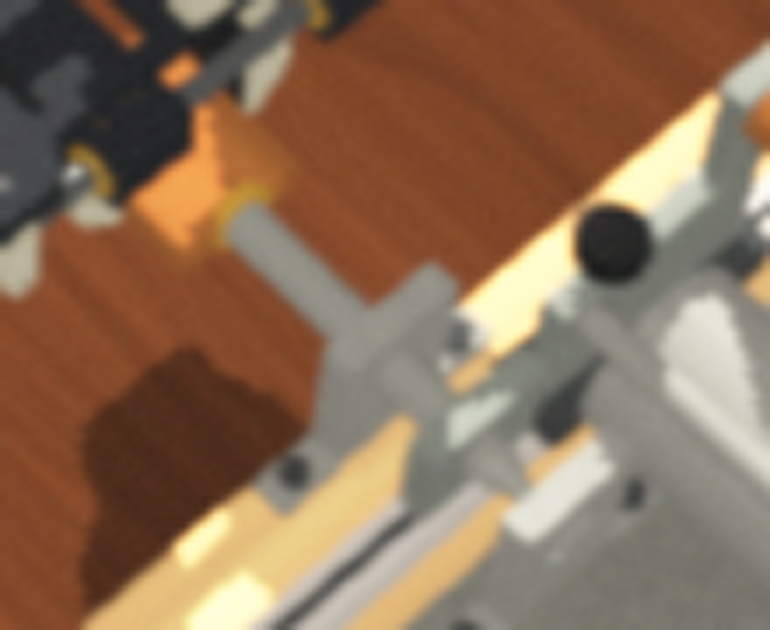

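apply_moves(
  motion=[
    {"offset": [5, 0, 0], "rotation": [0, 0, 0]},
    {"offset": [5, 0, 0], "rotation": [0, 0, 0]},
    {"offset": [5, 0, 0], "rotation": [0, 0, 0]},
    {"offset": [5, 0, 0], "rotation": [0, 0, 0]},
    {"offset": [5, 0, 0], "rotation": [0, 0, 0]},
    {"offset": [5, 0, 0], "rotation": [0, 0, 0]},
  ],
)

```text
time: 24.35
tool_pos: [0.6243, 0.0166, 0.1201]
tool_rot: [3.141, -0.001, 1.556]
contact_force: [-0.8, -0.0, -1.9]
opening: 0.0431
```

apply_moves(
  motion=[
    {"offset": [4, 0, 0], "rotation": [0, 0, 0]},
    {"offset": [4, 0, 0], "rotation": [0, 0, 0]},
    {"offset": [3, 0, 0], "rotation": [0, 0, 0]},
    {"offset": [2, 0, 0], "rotation": [0, 0, 0]},
  ],
)

```text
time: 24.68
tool_pos: [0.6245, 0.0321, 0.1201]
tool_rot: [3.141, -0.001, 1.557]
contact_force: [0.1, -0.1, -1.3]
opening: 0.0436
```

apply_moves(
  motion=[
    {"offset": [2, 0, 0], "rotation": [0, 0, 0]},
    {"offset": [2, 0, 0], "rotation": [0, 0, 0]},
    {"offset": [2, 0, 0], "rotation": [0, 0, 0]},
  ],
)

```text
time: 24.93
tool_pos: [0.6246, 0.0347, 0.1202]
tool_rot: [3.142, 0.007, 1.559]
contact_force: [-2.1, -8.8, -0.5]
opening: 0.0433
```

Run:
```python
import ins
from h import *
T,p=look('sc16',['bar_tip','tongue_hole','lock_inner'],'scene')
cv2.imwrite('pics/sc16d.png',cv2.resize(p['img'][280:370,330:440,::-1],None,fx=7,fy=7,interpolation=2))
T,p=look('w16',['bar_grip','bar_tip'])
T,p=look('s16',['bar_grip','bar_tip'],'side')
cv2.imwrite('pics/s16c.png',cv2.resize(p['img'][130:230,250:370,::-1],None,fx=6,fy=6,interpolation=2))
```

```text
TCP target [0.6243 0.0347 0.1205] offset(tool mm) [-0.  -0.3 -0.3] rotvec [ 0.     0.007 -0.   ]
[0.62461397 0.03466456 0.12015334] [-2.06179929 -8.8334724  -0.52030093]
bar_tip [([0.6262, 0.1814, 0.0563], 0.73)]
tongue_hole [([0.6217, 0.1075, 0.0557], 0.91), ([0.5304, 0.209, 0.1312], 0.6)]
lock_inner [([0.6272, 0.1372, 0.0552], 0.97), ([0.6047, -0.2866, 0.0042], 0.4)]
bar_grip [([0.623, 0.0366, 0.059], 0.87), ([0.6274, 0.1344, 0.0616], 0.48)]
bar_tip [([0.6279, 0.1247, 0.0545], 0.35)]
bar_grip [([0.6275, 0.0398, 0.0616], 0.82)]
bar_tip []
```

View pics/sc16d.png

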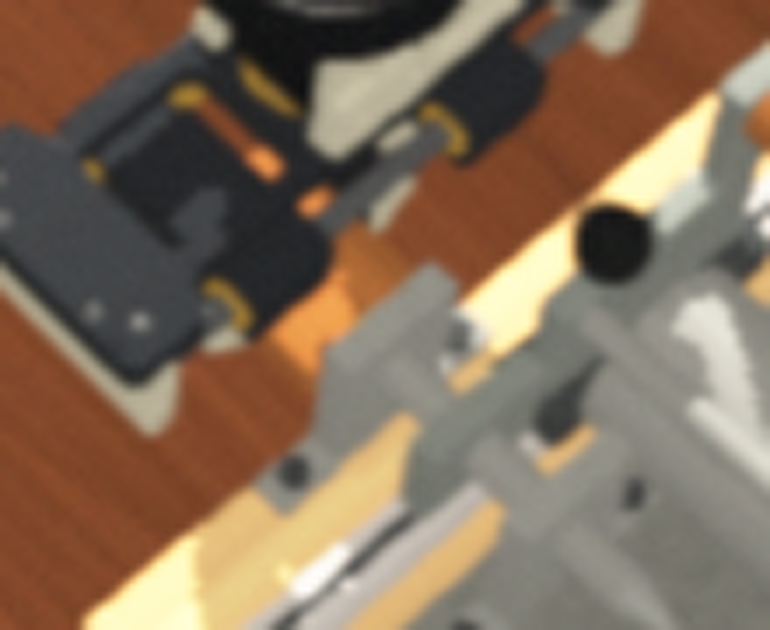

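View pics/w16.png

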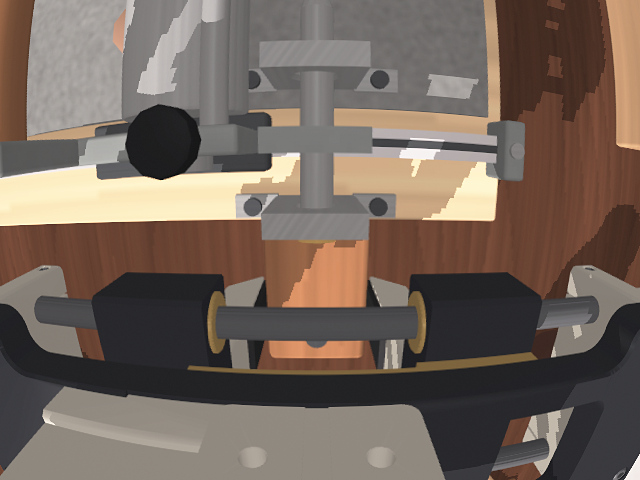

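View pics/s16c.png

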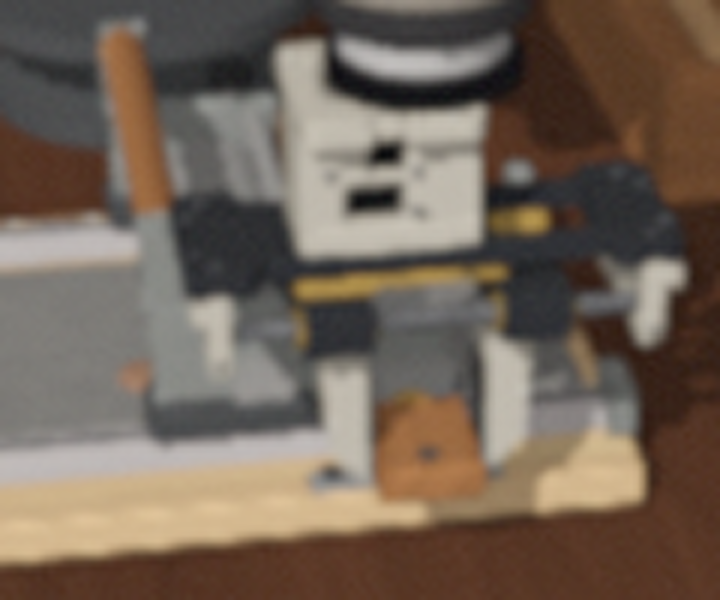

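apply_moves(
  motion=[
    {"offset": [3, 0, 0], "rotation": [0, 0, 0]},
    {"offset": [2, 0, 0], "rotation": [0, 0, 0]},
  ],
)

```text
time: 25.6
tool_pos: [0.6246, 0.035, 0.1202]
tool_rot: [-3.141, 0.013, 1.558]
contact_force: [-0.4, -4.4, -1.0]
opening: 0.0434
```

Seated (no further advance). Release and lift.

apply_moves(
  motion=[
    {"offset": [0, 0, 0], "rotation": [0, 0, 0]},
    {"offset": [0, 0, 0], "rotation": [0, 0, 0]},
    {"offset": [0, 0, 0], "rotation": [0, 0, 0]},
    {"offset": [0, 0, 0], "rotation": [0, 0, 0]},
    {"offset": [0, 0, 0], "rotation": [0, 0, 0]},
    {"offset": [0, 0, 0], "rotation": [0, 0, 0]},
  ],
  grip=0.22,
)

```text
time: 26.1
tool_pos: [0.6254, 0.0348, 0.1211]
tool_rot: [3.14, 0.012, 1.556]
contact_force: [-0.6, 0.7, -0.3]
opening: 0.0712
```

apply_moves(
  motion=[
    {"offset": [0, 0, -12], "rotation": [0, 0, 0]},
    {"offset": [0, 0, -20], "rotation": [0, 0, 0]},
    {"offset": [0, 0, -30], "rotation": [0, 0, 0]},
    {"offset": [-15, 0, -30], "rotation": [0, 0, 0]},
    {"offset": [-30, 0, -20], "rotation": [0, 0, 0]},
    {"offset": [-30, 0, 0], "rotation": [0, 0, 0]},
    {"offset": [0, 0, 0], "rotation": [0, 0, 0]},
    {"offset": [0, 0, 0], "rotation": [0, 0, 0]},
  ],
)

```text
time: 26.77
tool_pos: [0.6241, -0.0389, 0.2455]
tool_rot: [3.137, 0.013, 1.561]
contact_force: [-0.4, -0.4, 0.2]
opening: 0.0717
```

Run:
```python
from h import *
T,p=look('w17',['bar_grip','bar_tip','bar_shaft','lock_mouth'])
print(T[:3,3])
T,p=look('sc17',['bar_tip','tongue_hole','jar','ring_a','paddle','sprayer','push_bar'],'scene')
T,p=look('s17',['bar_grip','bar_tip','push_bar','jar'],'side')
cv2.imwrite('pics/s17c.png',cv2.resize(p['img'][130:230,250:370,::-1],None,fx=6,fy=6,interpolation=2))
```

```text
bar_grip [([0.6234, 0.0364, 0.0557], 0.83), ([0.3999, -0.0754, 0.0007], 0.51)]
bar_tip []
bar_shaft [([0.6267, 0.1216, 0.0547], 0.63)]
lock_mouth [([0.6274, 0.0724, 0.0556], 0.74)]
[ 0.62408145 -0.03892743  0.24551142]
bar_tip [([0.6263, 0.1797, 0.0547], 0.7)]
tongue_hole [([0.6249, 0.1048, 0.0595], 0.91), ([0.5048, 0.2041, -0.0018], 0.35)]
jar [([0.7951, -0.0443, 0.0004], 0.96), ([0.626, 0.0696, 0.0593], 0.38)]
ring_a [([0.4026, -0.0781, -0.0028], 0.82), ([0.6283, 0.1186, 0.0524], 0.16)]
paddle [([0.5781, -0.4814, -0.0003], 0.64)]
sprayer [([0.3724, -0.4938, -0.0027], 0.67), ([0.6271, 0.0676, 0.0583], 0.61)]
push_bar [([0.5313, 0.2105, 0.1328], 0.8)]
bar_grip [([0.6245, 0.0394, 0.0597], 0.57)]
bar_tip []
push_bar [([0.5312, 0.2049, 0.1278], 0.74)]
jar [([0.7978, -0.0459, 0.0009], 0.63), ([0.379, -0.2161, -0.0013], 0.58)]
```

View pics/w17.png

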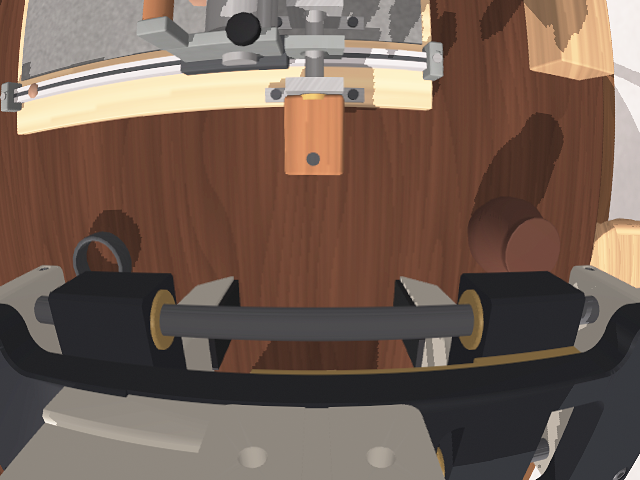

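View pics/s17c.png

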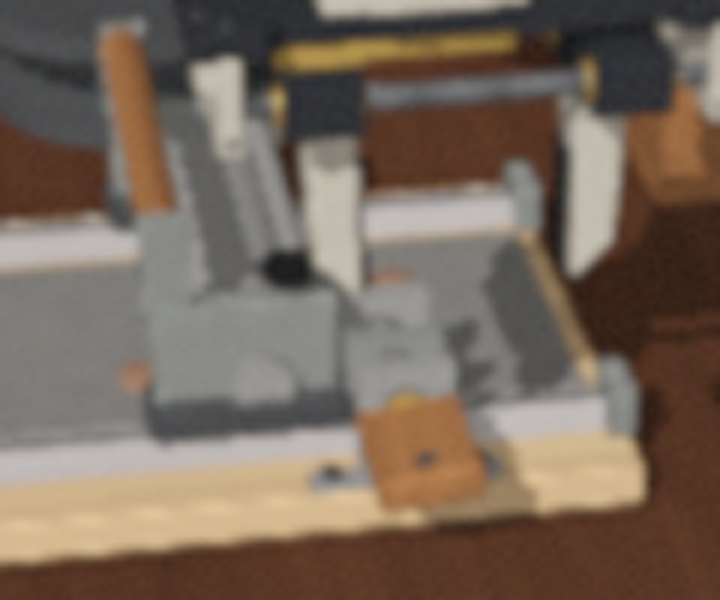

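View pics/sc17.png

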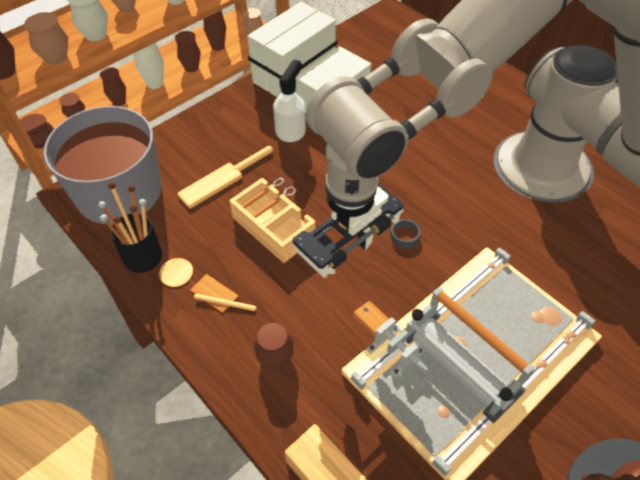

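Run:
```python
from mk import *
T=wpose();w=cv2.imread('pics/w17.png');cv2.imwrite('pics/w17c.png',cv2.resize(w[60:190,250:380],None,fx=5,fy=5,interpolation=2))
for c in [(286,96),(343,96),(343,175),(285,175)]: print(onz(T,P,c,.0645))
for c in [(285,95),(343,93)]: print('lug',onz(T,P,c,.078))
```

```text
[0.60245162 0.06826011 0.0645    ]
[0.64334838 0.06782858 0.0645    ]
[0.64307438 0.00987877 0.0645    ]
[0.60085285 0.01032043 0.0645    ]
lug [0.60281223 0.06710653 0.078     ]
lug [0.64236969 0.06809067 0.078     ]
```

View pics/w17c.png

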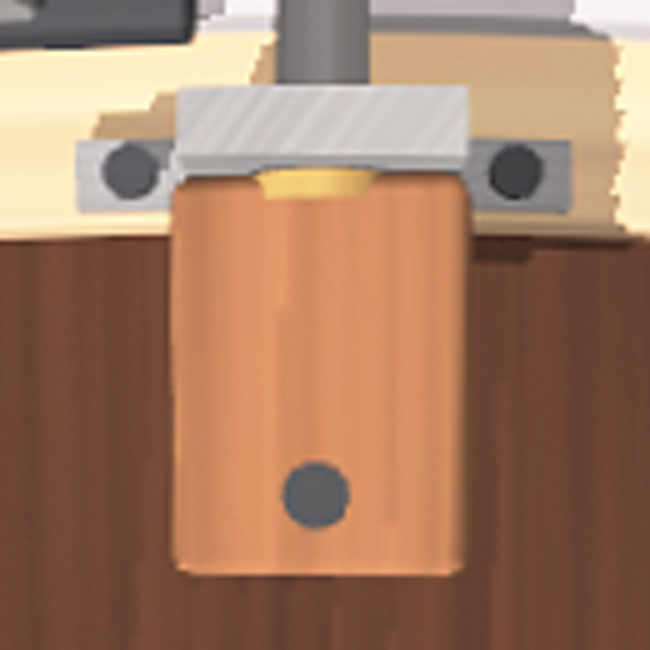

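```bash
python3 -c "
from h import *
print(hand_in())"
```

```text
the job is handed in; nothing more can be done
None
```

I pushed the carriage free and ran it home, then locked it with the bar and handed in at about 27 s of the 67 s allowed. No verdict was reported.

- **Carriage:** It broke free without slamming, and I ran it home slowly. It met the stop with about 20 N on the first push and 16 N on the recheck. After locking, the network puts the push bar at x ≈ 0.531, about where it was when home (0.532).
- **Bar pickup:** The text gave the bar as level in the caddy, but the pictures showed it tipped nose-down onto the table. I gripped it with the tool tilted, laid it on the bare table, and took it again by its wooden grip.
- **Threading:** It went through the outer lug, tongue and inner lug with no notable side force. At the end the grip met the outer lug with about 9 N and would go no further.
- **Final check after letting go:** The wrist picture shows the grip touching the outer lug and the shaft through all three holes. The nose measures about 42 mm past the middle of the inner lug; 34 mm was needed and 41 mm is fully in. It reads within about 3 mm of the holes' line. The gripper was clear of everything.
- **Other things on the table:** A last network look at the jar, one ring, the paddle and the sprayer found them within a few mm of their first readings. The second ring read the same in its last side-camera look.

The measurements disagreed by up to about 4 mm on hole position and bar height, and no check failed.

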